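# Make up the waffle tray

## Task

Make up the serving tray: lift every dip cup up off the hanging rail and stand it upright on the tray's floor, swing the press lid back past upright so that it stays open by itself, lift out all the waffle bars and lay them flat side by side in the tray, not on top of one another, and only when every bar is in the tray shut the press again. The cups may go before or after the waffle bars; do not disturb the dishes, mug, jar and bottle standing about.

Things in the scene. Friction and masses are not known exactly. Their poses are not given: they have to be found in the camera images.
- press: countertop waffle press, fixed to the counter: grey block 150 mm deep (x) x 196 mm wide (y), top of the cavity ribs 68 mm above the counter. Origin on the counter under its centre; -x is its front (handle side), +x its hinge side. Three cavities lie side by side at y = -64, 0, +64 mm in its frame, each 104 x 38 mm (long side along x), 6 mm deep, floor at z = 62 mm; some are empty
- lid (a joint): hinge of the press lid: 0 = shut, grows as the lid swings up and back, pi/2 = lid upright, stop at 1.85 rad. Hinge axis parallel to the press's y, at x = +75 mm, z = 90 mm in its frame. Nothing holds the lid but its weight (0.6 kg, lightly damped): short of upright it falls shut, past it it falls back onto the stop and stays. The shut lid covers the waffle bars and reaches 124 mm high; steel, 140 x 190 mm, 26 mm thick
- lid_bar (a point): middle of the lid's handle: a black round bar, 14 mm thick, 112 mm clear length along the press's y between two arms, its centre 42 mm in front of the lid's edge (35 mm clear). 194 mm from the hinge axis along the lid and 18 mm off it, so with the lid shut it is at x = -119 mm, z = 108 mm in the press's frame. The frame turns with the lid
- tray: loose aluminium serving tray, 200 mm (x) x 280 mm (y) outside, rim 18 mm high, walls 4 mm, floor 4 mm thick, 0.9 kg. Origin under its centre
- rail: fixed stand with a wooden hanging rail: steel foot 120 x 250 x 12 mm, rail board along y, 226 mm long, 14 mm thick (x from -7 to +7 mm), from 90 to 140 mm above the counter. Origin on the counter under the middle; the cups hang on its -x side, at y = -56 and +56 mm, their undersides 96 mm above the counter and their clips pointing to the rail's +x; that side is turned away from the robot
- waffle1: baked waffle bar, golden brown, stiff, 100 mm (x) x 34 mm (y) x 28 mm high, about 60 g, origin at the centre of its underside (either face may end up); at first it lies in a cavity of the press, 22 mm of it standing above the ribs, under the shut lid. May be absent (None)
- waffle2: baked waffle bar, golden brown, stiff, 100 mm (x) x 34 mm (y) x 28 mm high, about 60 g, origin at the centre of its underside (either face may end up); at first it lies in a cavity of the press, 22 mm of it standing above the ribs, under the shut lid. May be absent (None)
- waffle3: baked waffle bar, golden brown, stiff, 100 mm (x) x 34 mm (y) x 28 mm high, about 60 g, origin at the centre of its underside (either face may end up); at first it lies in a cavity of the press, 22 mm of it standing above the ribs, under the shut lid. May be absent (None)
- cup1: blue ceramic dip cup, round, straight-sided, 56 mm across, 48 mm high, wall 4 mm, about 120 g, origin at the centre of its underside, z up. A steel clip 18 mm wide runs from the rim along the cup's +x to 50 mm from the axis and turns down to 22 mm below the rim: it hangs over the rail and comes off when raised 30 mm and then moved to -x of the rail.
- cup2: blue ceramic dip cup, round, straight-sided, 56 mm across, 48 mm high, wall 4 mm, about 120 g, origin at the centre of its underside, z up. A steel clip 18 mm wide runs from the rim along the cup's +x to 50 mm from the axis and turns down to 22 mm below the rim: it hangs over the rail and comes off when raised 30 mm and then moved to -x of the rail.
- dish1: dish, black plastic, square 75 x 75 mm, 26 mm high, origin under its centre; a bystander
- dish2: dish, black plastic, square 75 x 75 mm, 26 mm high, origin under its centre; a bystander
- syrup: amber bottle, 60 mm across, 150 mm high, origin under its centre; a bystander
- jar: jar with white cap, 72 mm across, 95 mm high, origin under its centre; a bystander
- mug: white mug, 80 mm across, 90 mm high, origin under its centre; a bystander
There are look-alikes about, which are no part of the job. What is shaped like the cup1 but orange or pink is not meant.

How it is judged:
On the way, in this order (a step that is already met when the one before it is completed fails the run):
1. the lid is swung past upright and stays open by itself, let go (value of joint lid above 1.75 rad and contact force between the fingers and lid below 0.3 N), for 0.3 s.
2. every waffle bar lies in the tray while the lid is open (x of waffle1 in the frame of tray between -0.09 and 0.09 m and y of waffle1 in the frame of tray between -0.13 and 0.13 m and height (world z) of each of waffle1, waffle2, waffle3 below 0.036 m and ((angle between waffle1's own z axis and vertical below 0.2 rad and height (world z) of waffle1 below 0.018 m) or angle between waffle1's own z axis and vertical above 2.94 rad) and linear speed of each of waffle1, waffle2, waffle3 below 0.03 m/s and x of waffle2 in the frame of tray between -0.09 and 0.09 m and y of waffle2 in the frame of tray between -0.13 and 0.13 m and ((angle between waffle2's own z axis and vertical below 0.2 rad and height (world z) of waffle2 below 0.018 m) or angle between waffle2's own z axis and vertical above 2.94 rad) and x of waffle3 in the frame of tray between -0.09 and 0.09 m and y of waffle3 in the frame of tray between -0.13 and 0.13 m and ((angle between waffle3's own z axis and vertical below 0.2 rad and height (world z) of waffle3 below 0.018 m) or angle between waffle3's own z axis and vertical above 2.94 rad) and value of joint lid above 1.65 rad), for 0.2 s.
At the end, for the whole second after the job is handed in: every waffle bar lies flat (within 0.2 rad) and unstacked in the tray, its centre at least 10 mm inside the tray's outline, every cup stands upright (within 0.15 rad) on the tray's floor with its centre at least 15 mm inside the outline, the lid is shut (under 0.05 rad), and all of them are at rest (x of waffle1 in the frame of tray between -0.09 and 0.09 m and y of waffle1 in the frame of tray between -0.13 and 0.13 m and height (world z) of each of waffle1, waffle2, waffle3 below 0.036 m and ((angle between waffle1's own z axis and vertical below 0.2 rad and height (world z) of waffle1 below 0.018 m) or angle between waffle1's own z axis and vertical above 2.94 rad) and linear speed of each of waffle1, waffle2, waffle3, cup1, cup2 below 0.03 m/s and x of waffle2 in the frame of tray between -0.09 and 0.09 m and y of waffle2 in the frame of tray between -0.13 and 0.13 m and ((angle between waffle2's own z axis and vertical below 0.2 rad and height (world z) of waffle2 below 0.018 m) or angle between waffle2's own z axis and vertical above 2.94 rad) and x of waffle3 in the frame of tray between -0.09 and 0.09 m and y of waffle3 in the frame of tray between -0.13 and 0.13 m and ((angle between waffle3's own z axis and vertical below 0.2 rad and height (world z) of waffle3 below 0.018 m) or angle between waffle3's own z axis and vertical above 2.94 rad) and x of cup1 in the frame of tray between -0.085 and 0.085 m and y of cup1 in the frame of tray between -0.125 and 0.125 m and height (world z) of each of cup1, cup2 below 0.014 m and angle between each of cup1, cup2's own z axis and vertical below 0.15 rad and x of cup2 in the frame of tray between -0.085 and 0.085 m and y of cup2 in the frame of tray between -0.125 and 0.125 m and value of joint lid below 0.05 rad); the robot touches nothing.
It fails at once if a bystander (dish, mug, jar, bottle) is moved more than 4 cm (distance of any of dish1, dish2, syrup, jar, mug from where it was at the start of the episode above 0.04 m).
Of waffle1, waffle2, waffle3 only 2 to 3 are there at a start; the rules pass over those that are not, and their reading is None.
At some moment in a run one of tray may be knocked a few centimetres aside while the robot is not near it.
Once in a run the grip may slacken for a moment while it holds something.
It also fails if it takes over 200 s, if anything falls off the work surface, if the arm or the gripper's body presses on something with over 40 N, if the wrist force passes 120 N, or if a joint passes its speed limit or range.

## Robot

A 6-joint arm with a two-finger parallel gripper is mounted at the origin on the work surface. World frame = base frame: x ahead of the robot, y to its left, z up, the work surface at z = 0. Lengths are in m, angles in rad, forces in N, time in s.
With the tool pointing down it reaches from about 0.375 to 0.925 m from the base axis. Payload 5.7 kg.
Tool frame: the origin (TCP) lies between the finger pads; the fingertips stand 22 mm ahead of it and the grasp point (between the pads) lies 3 mm ahead of it; z points along the fingers, y is the direction in which the jaws open and shut (so a half turn about z gives the same grasp; the last joint's range is limited). The gripper opens to 88 mm and grips with 3 to 60 N. Pads are 20 mm wide; open, the fingers measure 115 mm over their backs; the gripper's body (75 mm by 178 mm) begins 61 mm behind the grasp point.
Start: joints at [1.107, 0.359, 1.51, -0, 1.272, -0.115], TCP at [0.205, 0.564, 0.245] pointing down, gripper open.
Joint ranges: [-2.97, 2.97], [-1.01, 2.36], [0.21, 2.38], [-0.96, 4.11], [0.2, 2.71], [-2.98, 2.98]. Speed limits (rad/s): [2.39, 2.39, 3.14, 3.14, 3.14, 3.14].

## Interface

Orientations are given as a 3x3 rotation matrix whose columns are the frame's x, y, z axes.
In Python, from plant import get_state, vision, arm, finder gives the robot as it stands. The module is installed in compiled form; this text tells all that it offers.
- The arm moves only by the tool send_rows, never from a script. Its arguments are lists of equal length, an entry for each row: "translation": the shift along the world's x, y, z in units of 30 mm (1.0 is 30 mm), a list of three; "angular": the turn, a rotation vector about the world's x, y, z in units of 6 degrees (1.0 is 6 degrees), a list of three; "claw": the closure, from 0 (fully open) to 1 (shut). In form: {"translation": [[tx, ty, tz], ...], "angular": [[ax, ay, az], ...], "claw": [claw, ...]}. A call has 1 to 8 rows; each row is the pose to reach, as a shift and turn from the pose commanded when the call began; what a row does not reach only later rows make up. A row lasts 1/12 s, in which the tool goes at most 41.7 mm and 7.16 degrees, less where a joint would pass 70% of its speed; a pose out of reach is approached as far as the arm can. A call with a gripper value outside its range is refused whole. The fingers move at their own pace and stop on an object; "newtons" is the grip in N (left out, the last holds). Time passes only in rows, so rows that repeat a pose let the fingers close. It gives the time, the measured TCP pose, the force and the opening at its end, in the units of the state.
- get_state(): the state, without advancing time (a new reading comes with each control period).
- vision.snapshot(name): name is "scene" or "side" or "wrist"; returns a dict with "image" (420x560x3 uint8, red, green, blue), "z_map" (420x560 float32, m along the optical axis (not along the pixel's ray), 0 where there is no reading), "intrinsics" (3x3 intrinsics, pixels), "k1" (the pictures are not rectified: a ray, as slopes to the right and down, at radius r is drawn at 1 + k1 r^2 times it, then the intrinsics apply), "rvec" (rotation vector, rad) and "tvec" (3), from world to camera coordinates, as OpenCV has them; the wrist camera has in their place "hand_eye" (4x4, takes a point from camera to tool coordinates, whose origin is the TCP and whose axes are the flange's). Camera axes: x right, y down, z forward; pixel columns grow to the right and rows downward; lengths in m; the calibration is good to about 2 mm. A picture is of the moment at which its call begins: read the wrist's pose just before it.
- arm.finish_job(): hands the job in, once; it reports no verdict.
Trained networks look in the newest picture that a camera, given by its name, has taken for a name from the list of things; names that differ only in an ending like _2 or _b are one class to them, and where a whole thing is asked for, a point or a joint stands for the part that bears it (a point fixed in the world has none). Each returns a list of dicts, best first, with "conf" (0 to 1); they miss things now and then, are a little off and sometimes report something else, mostly with a low value. They report only what shows in the picture. A call takes as long as a camera call. They do not tell look-alikes from the thing itself.
- finder.spot_in(camera, target): "centre" ([row, column] as shares, 0 to 1, of the picture: columns of its width, rows of its height, amid what is visible of it).
- finder.trace(camera, target): "pixels" (420x560 bool, what is visible of it) and "centre" ([row, column] as shares, 0 to 1, of the picture: columns of its width, rows of its height, amid what is visible of it).
- finder.pinpoint(camera, target): "centre" ([row, column] as shares, 0 to 1, of the picture: columns of its width, rows of its height: a listed point, or the origin of a listed thing).
The state is a dict: "t": time; "joints": joint angles; "qd": joint speeds; "joint_torque": joint torques, N m; "tcp_pos": TCP position; "ee_rot": TCP orientation; "wrist_force": force on the tool from outside, world axes, zero at the start; "wrist_torque": the same for the moment, N m; "grip_width": finger opening in m.
Only numpy, scipy, OpenCV 4.12 (cv2) and the standard library are available. Lean on these libraries where they do the work, as an engineer would, in place of code of your own. Each camera call takes 0.05 s, during which the arm holds its last target.

## Working session

There is one attempt and no reset: what is moved stays moved. The work goes in short steps, Python scripts to look and compute and a tool call to move; the robot and the scene stay as the last step left them, time stands still between calls to the robot, and variables do not carry over. Pictures are saved under pics/ and viewed, and the job is handed in when it is done.

Besides the shell and the picture viewer there is one more tool, called after "Call:" by a JSON object that holds its "api" and its "payload". send_rows: Moves the arm, as the interface text tells. Its arguments: {"type":"object","properties":{"translation":{"type":"array","items":{"type":"array","items":{"type":"number"}}},"angular":{"type":"array","items":{"type":"array","items":{"type":"number"}}},"claw":{"type":"array","items":{"type":"number"}},"newtons":{"type":"number"}},"required":["translation","angular","claw"]}

```bash
mkdir -p pics; ls; cat > h.py <<'E'
import numpy as np, cv2
from plant import get_state, vision, arm, finder
def snap(cam,name=None):
    st=get_state()
    s=vision.snapshot(cam)
    if cam=='wrist':
        T=np.eye(4);T[:3,:3]=st['ee_rot'];T[:3,3]=st['tcp_pos']
        s['c2w']=T@np.array(s['hand_eye'])
    else:
        T=np.eye(4);T[:3,:3]=cv2.Rodrigues(np.array(s['rvec'],float))[0];T[:3,3]=np.ravel(s['tvec'])
        s['c2w']=np.linalg.inv(T)
    if name: cv2.imwrite(f'pics/{name}.png',s['image'][:,:,::-1])
    return s
def rays(s,uv):
    K=np.array(s['intrinsics'],float);k1=float(s['k1'])
    return cv2.undistortPoints(np.array(uv,float).reshape(-1,1,2),K,np.array([k1,0,0,0.])).reshape(-1,2)
def cloud(s):
    H,W=s['z_map'].shape
    u,v=np.meshgrid(np.arange(W),np.arange(H))
    r=rays(s,np.stack([u,v],-1)).reshape(H,W,2)
    z=s['z_map'];P=np.dstack([r*z[...,None],z])
    w=P@s['c2w'][:3,:3].T+s['c2w'][:3,3]
    w[z==0]=np.nan
    return w
def onplane(s,uv,z):
    r=rays(s,uv);d=np.c_[r,np.ones(len(r))]@s['c2w'][:3,:3].T;o=s['c2w'][:3,3]
    return o+d*((z-o[2])/d[:,2])[:,None]
def px(c): return [c[1]*560,c[0]*420]
E
python3 - <<'E'
from h import *
st=get_state();print({k:np.round(v,3).tolist() for k,v in st.items()})
for c in ['scene','side','wrist']:
    s=snap(c,c+'0');print(c,np.round(s['c2w'],3).tolist(),np.round(s['intrinsics'],1).tolist(),s['k1'])
    np.savez('/tmp/'+c+'0.npz',w=cloud(s),im=s['image'])
    for n in ['press','lid_bar','tray','rail','cup1','waffle1','dish1','syrup','jar','mug']:
        for d in finder.pinpoint(c,n): print(c,n,round(d['conf'],2),np.round(px(d['centre'])))
E
```

```text
pics
{'t': 0.0, 'joints': [1.107, 0.359, 1.511, 0.0, 1.273, -0.115], 'qd': [-0.001, -0.003, 0.001, -0.002, 0.001, -0.0], 'joint_torque': [-0.001, -51.537, -27.073, 0.068, 0.035, -0.0], 'tcp_pos': [0.205, 0.563, 0.244], 'ee_rot': [[-0.94, 0.342, -0.001], [0.342, 0.94, -0.002], [0.0, -0.002, -1.0]], 'wrist_force': [0.65, -0.639, 0.083], 'wrist_torque': [0.018, 0.017, -0.014], 'grip_width': 0.088}
scene [[0.635, 0.626, -0.454, 1.218], [0.773, -0.52, 0.364, -0.638], [-0.008, -0.582, -0.813, 1.383], [0.0, 0.0, 0.0, 1.0]] [[492.9, 0.0, 278.3], [0.0, 492.9, 215.1], [0.0, 0.0, 1.0]] -0.09327643993106113
scene press 0.96 [309. 226.]
scene lid_bar 0.69 [285. 186.]
scene tray 0.68 [361. 176.]
scene rail 0.59 [208. 278.]
scene cup1 0.93 [196. 278.]
scene cup1 0.89 [234. 309.]
scene cup1 0.79 [231. 260.]
scene cup1 0.59 [180. 345.]
scene dish1 0.77 [284. 186.]
scene dish1 0.61 [247. 207.]
scene dish1 0.27 [197. 276.]
scene syrup 0.97 [275. 307.]
scene syrup 0.63 [194. 281.]
scene jar 0.86 [388. 237.]
scene mug 0.64 [190. 222.]
side [[0.885, -0.325, 0.334, 0.151], [-0.466, -0.6, 0.65, -0.781], [-0.011, -0.731, -0.683, 0.841], [0.0, 0.0, 0.0, 1.0]] [[381.0, 0.0, 278.6], [0.0, 381.0, 210.5], [0.0, 0.0, 1.0]] -0.07728720746524156
side press 0.82 [275. 216.]
side press 0.22 [282. 212.]
side lid_bar 0.67 [235. 192.]
side lid_bar 0.24 [236. 255.]
side tray 0.45 [211. 218.]
side rail 0.64 [319. 302.]
side rail 0.36 [229. 316.]
side cup1 0.8 [321. 261.]
side cup1 0.75 [362. 283.]
side cup1 0.73 [403. 339.]
side cup1 0.57 [341. 292.]
side waffle1 0.7 [281. 209.]
side waffle1 0.57 [301. 167.]
side dish1 0.69 [213. 217.]
side dish1 0.62 [234. 253.]
side syrup 0.91 [360. 251.]
side jar 0.88 [299. 166.]
side mug 0.56 [229. 314.]
wrist [[0.342, 0.906, 0.25, 0.137], [0.94, -0.33, -0.091, 0.587], [0.0, 0.266, -0.964, 0.384], [0.0, 0.0, 0.0, 1.0]] [[346.6, 0.0, 280.1], [0.0, 346.6, 213.9], [0.0, 0.0, 1.0]] -0.02571419263378928
```

View pics/scene0.png

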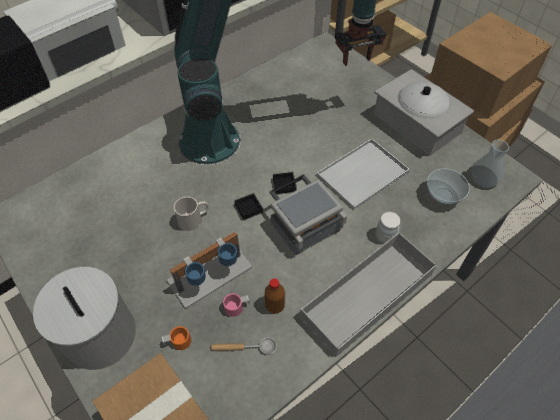

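View pics/side0.png

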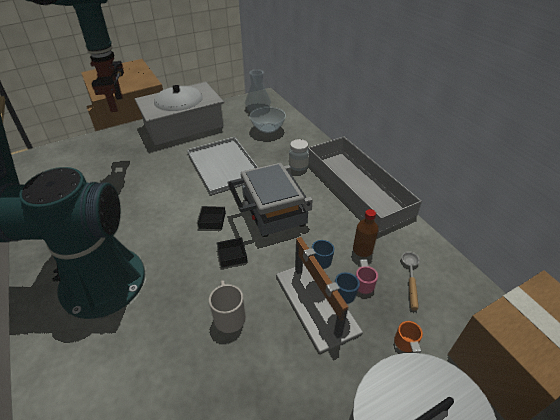

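View pics/wrist0.png

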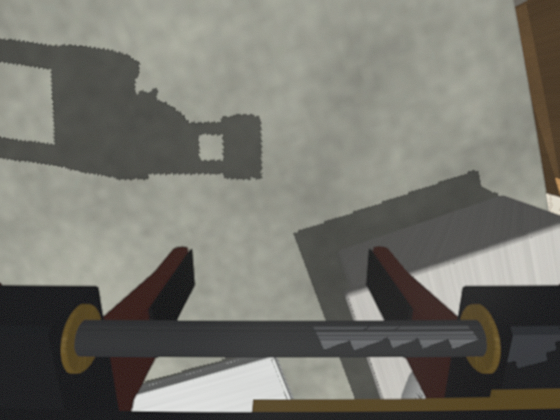

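The scene view shows the rail with two blue cups at (195,272) and (228,254), the press at (308,210) with its handle toward the robot, and the shallow tray at (362,172). The mug is at (188,212), the dishes at (248,207) and (284,183), the bottle at (275,297) and the jar at (388,228). The orange and pink cups are look-alikes. Next I'll measure positions.

```bash
cat > m1.py <<'E'
from h import *
def masks(cam,n):
    return [(d['conf'],d['pixels'],px(d['centre'])) for d in finder.trace(cam,n)]
S={}
for c in ['scene','side']:
    s=snap(c);w=cloud(s);S[c]=(s,w)
    for n in ['press','lid','lid_bar','tray','rail','cup1','dish1','syrup','jar','mug']:
        for cf,m,ce in masks(c,n)[:5]:
            p=w[m];p=p[~np.isnan(p).any(1)]
            if cf<.3 or len(p)<20: continue
            rect=cv2.minAreaRect(p[:,:2].astype(np.float32))
            print(c,n,round(cf,2),np.round(ce),'med',np.round(np.median(p,0),3),'z95',round(np.percentile(p[:,2],97),3),'rect',np.round(rect[0],3),np.round(rect[1],3),round(rect[2],1))
E
python3 m1.py
```

```text
scene press 0.74 [308. 216.] med [0.564 0.005 0.117] z95 0.126 rect [0.517 0.042] [0.238 0.248] 85.3
scene press 0.6 [307. 206.] med [0.546 0.015 0.12 ] z95 0.127 rect [0.495 0.034] [0.207 0.293] 72.0
scene lid 0.79 [307. 203.] med [0.543 0.018 0.12 ] z95 0.126 rect [0.489 0.061] [0.257 0.292] 82.6
scene lid 0.55 [284. 180.] med [0.343 0.085 0.008] z95 0.027 rect [0.348 0.088] [0.078 0.107] 52.0
scene lid_bar 0.93 [305. 206.] med [0.547 0.015 0.12 ] z95 0.127 rect [0.512 0.029] [0.198 0.237] 82.3
scene tray 0.93 [359. 174.] med [0.499 0.336 0.003] z95 0.017 rect [0.492 0.348] [0.312 0.221] 88.9
scene tray 0.47 [308. 208.] med [0.546 0.018 0.12 ] z95 0.126 rect [0.5   0.045] [0.223 0.31 ] 59.9
scene rail 0.77 [209. 277.] med [ 0.498 -0.343  0.013] z95 0.14 rect [ 0.497 -0.336] [0.26  0.121] 80.5
scene rail 0.59 [306. 207.] med [0.542 0.015 0.12 ] z95 0.127 rect [0.499 0.045] [0.227 0.264] 82.5
scene cup1 0.9 [231. 255.] med [ 0.518 -0.279  0.119] z95 0.144 rect [ 0.523 -0.278] [0.054 0.069] 53.5
scene cup1 0.72 [193. 272.] med [ 0.508 -0.391  0.12 ] z95 0.146 rect [ 0.464 -0.377] [0.0
[... 1771 characters left out ...]
6 [231. 251.] med [ 0.356 -0.079  0.007] z95 0.026 rect [ 0.357 -0.082] [0.078 0.078] 79.0
side dish1 0.74 [209. 218.] med [0.355 0.085 0.01 ] z95 0.027 rect [0.356 0.081] [0.079 0.076] 59.0
side dish1 0.73 [280. 211.] med [ 0.535 -0.058  0.075] z95 0.083 rect [ 0.534 -0.058] [0.008 0.096] 83.5
side dish1 0.45 [270. 188.] med [0.523 0.003 0.121] z95 0.125 rect [0.557 0.098] [0.349 0.257] 83.0
side syrup 0.66 [367. 236.] med [ 0.689 -0.257  0.078] z95 0.149 rect [ 0.757 -0.19 ] [0.22  0.068] 42.5
side jar 0.95 [299. 155.] med [0.728 0.181 0.065] z95 0.096 rect [0.738 0.199] [0.068 0.069] 84.1
side mug 0.96 [228. 306.] med [ 0.27  -0.275  0.052] z95 0.09 rect [ 0.259 -0.248] [0.077 0.131] 24.8
```

```bash
cat > m2.py <<'E'
from h import *
A=[]
for c in ['scene','side']:
    s=snap(c);w=cloud(s).reshape(-1,3);A.append(w[~np.isnan(w).any(1)])
P=np.vstack(A)
def box(x0,x1,y0,y1,z0,z1,n):
    for i,Q in enumerate(A+[P]):
        q=Q[(Q[:,0]>x0)&(Q[:,0]<x1)&(Q[:,1]>y0)&(Q[:,1]<y1)&(Q[:,2]>z0)&(Q[:,2]<z1)]
        if len(q)<10: print(n,i,'few');continue
        # drop isolated pts
        g=np.round(q[:,:2]/0.004).astype(int);u,inv,ct=np.unique(g,axis=0,return_inverse=True,return_counts=True)
        q=q[ct[inv.ravel()]>=2]
        r=cv2.minAreaRect(q[:,:2].astype(np.float32))
        print(n,i,len(q),'c',np.round(r[0],3),np.round(r[1],3),round(r[2],1),'z',np.round(np.median(q[:,2]),3),'mean',np.round(q[:,:2].mean(0),3))
    return q
box(.42,.7,-.13,.15,.114,.135,'lidtop')
box(.33,.5,-.1,.12,.09,.12,'bar')
box(.33,.7,.15,.55,.012,.03,'trayrim')
box(.33,.7,.15,.55,.0025,.03,'tray')
box(.4,.6,-.5,-.2,.134,.141,'railtop')
box(.4,.6,-.5,-.2,.008,.016,'railfoot')
q=box(.4,.6,-.35,-.22,.141,.155,'cupA')
q=box(.4,.6,-.45,-.35,.141,.155,'cupB')
box(.3,.42,.02,.15,.02,.035,'dishL');box(.3,.42,-.15,-.02,.02,.035,'dishR')
box(.65,.8,-.35,-.15,.05,.16,'syrup');box(.65,.8,.1,.3,.08,.11,'jar');box(.2,.35,-.35,-.2,.07,.1,'mug')
E
python3 m2.py
```

```text
lidtop 0 1277 c [0.529 0.022] [0.188 0.166] 82.9 z 0.121 mean [0.548 0.014]
lidtop 1 1097 c [0.517 0.023] [0.192 0.178] 81.2 z 0.122 mean [0.529 0.   ]
lidtop 2 3604 c [0.519 0.022] [0.191 0.187] 84.6 z 0.122 mean [0.538 0.013]
bar 0 194 c [0.457 0.025] [0.083 0.189] 0.3 z 0.112 mean [0.449 0.012]
bar 1 364 c [0.45  0.017] [0.081 0.183] 6.1 z 0.112 mean [ 0.455 -0.001]
bar 2 797 c [0.456 0.024] [0.085 0.189] 0.7 z 0.113 mean [0.453 0.01 ]
trayrim 0 75 c [0.5   0.337] [0.282 0.201] 89.4 z 0.016 mean [0.49  0.329]
trayrim 1 71 c [0.497 0.339] [0.284 0.199] 88.3 z 0.016 mean [0.498 0.364]
trayrim 2 287 c [0.498 0.338] [0.285 0.203] 88.9 z 0.016 mean [0.492 0.353]
tray 0 583 c [0.481 0.366] [0.285 0.381] 14.5 z 0.008 mean [0.5   0.342]
tray 1 525 c [0.462 0.34 ] [0.287 0.269] 88.6 z 0.007 mean [0.488 0.352]
tray 2 2216 c [0.513 0.37 ] [0.351 0.367] 89.8 z 0.006 mean [0.491 0.354]
railtop 0 177 c [ 0.514 -0.336] [0.222 0.075] 87.3 z 0.138 mean [ 0.5   -0.338]
railtop 1 541 c [ 0.512 -0.338] [0.227 0.078] 87.1 z 0.138 mean [ 0.496 -0.348]
railtop 2 923 c [ 0.513 -0.338] [0.227 0.078] 86.4 
[... 1160 characters left out ...]
25 mean [ 0.358 -0.082]
syrup 0 456 c [ 0.743 -0.221] [0.148 0.052] 40.0 z 0.099 mean [ 0.72  -0.243]
syrup 1 610 c [ 0.738 -0.219] [0.151 0.059] 34.6 z 0.096 mean [ 0.696 -0.251]
syrup 2 1127 c [ 0.739 -0.219] [0.153 0.061] 35.7 z 0.097 mean [ 0.708 -0.247]
jar 0 203 c [0.742 0.2  ] [0.061 0.059] 1.9 z 0.092 mean [0.745 0.198]
jar 1 99 c [0.737 0.199] [0.056 0.056] 20.9 z 0.092 mean [0.733 0.193]
jar 2 426 c [0.741 0.201] [0.063 0.062] 36.9 z 0.093 mean [0.741 0.198]
mug 0 183 c [ 0.275 -0.268] [0.085 0.08 ] 34.2 z 0.081 mean [ 0.273 -0.267]
mug 1 400 c [ 0.268 -0.266] [0.079 0.089] 28.8 z 0.083 mean [ 0.27  -0.271]
mug 2 638 c [ 0.275 -0.267] [0.092 0.082] 41.1 z 0.083 mean [ 0.271 -0.27 ]
```

Call:
{"api": "send_rows", "payload": {"translation": [[7.8, -7.8, 3.9], [7.8, -7.8, 3.9], [7.8, -7.8, 3.9], [7.8, -7.8, 3.9], [7.8, -7.8, 3.9], [7.8, -7.8, 3.9], [7.8, -7.8, 3.9], [7.8, -7.8, 3.9]], "angular": [[0, 0, 3.33], [0, 0, 3.33], [0, 0, 3.33], [0, 0, 3.33], [0, 0, 3.33], [0, 0, 3.33], [0, 0, 3.33], [0, 0, 3.33]], "claw": [0, 0, 0, 0, 0, 0, 0, 0]}}

```text
t: 3.52
tcp_pos: [0.4262, 0.3421, 0.3556]
ee_rot: [[-1.0, -0.0, 0.0], [-0.0, 1.0, 0.0], [-0.0, 0.0, -1.0]]
wrist_force: [0.4, 0.7, 0.4]
grip_width: 0.0878
```

Call:
{"api": "send_rows", "payload": {"translation": [[0, -5.5, 0], [0, -11, 0], [0, -11, 0], [0, -11, 0], [0, -11, 0], [0, -11, 0], [0, -11, 0], [0, -11, 0]], "angular": [[0, 0, 0], [0, 0, 0], [0, 0, 0], [0, 0, 0], [0, 0, 0], [0, 0, 0], [0, 0, 0], [0, 0, 0]], "claw": [0, 0, 0, 0, 0, 0, 0, 0]}}

```text
t: 4.18
tcp_pos: [0.4247, 0.0116, 0.355]
ee_rot: [[-1.0, 0.0, 0.001], [0.0, 1.0, -0.0], [-0.001, -0.0, -1.0]]
wrist_force: [1.6, 0.3, -0.5]
grip_width: 0.0881
```

```bash
python3 - <<'E'
from h import *
st=get_state();print(st['t'],np.round(st['tcp_pos'],3),np.round(st['ee_rot'],3).tolist(),np.round(st['joints'],2))
s=snap('wrist','press1');w=cloud(s);np.savez('/tmp/press1.npz',w=w,im=s['image'])
for n in ['press','lid_bar','waffle1']:
    for d in finder.pinpoint('wrist',n): print(n,round(d['conf'],2),np.round(px(d['centre'])),onplane(s,[px(d['centre'])],0.108)[0],onplane(s,[px(d['centre'])],0.)[0])
E
```

```text
4.1833 [0.425 0.012 0.355] [[-1.0, 0.0, 0.001], [0.0, 1.0, -0.0], [-0.001, -0.0, -1.0]] [-0.14  0.    1.69 -0.    1.45 -1.71]
press 0.75 [291. 252.] [0.50696414 0.02348521 0.108     ] [0.55023035 0.02711413 0.        ]
lid_bar 0.78 [302. 186.] [0.4260024 0.0350832 0.108    ] [0.44665557 0.04195149 0.        ]
```

View pics/press1.png

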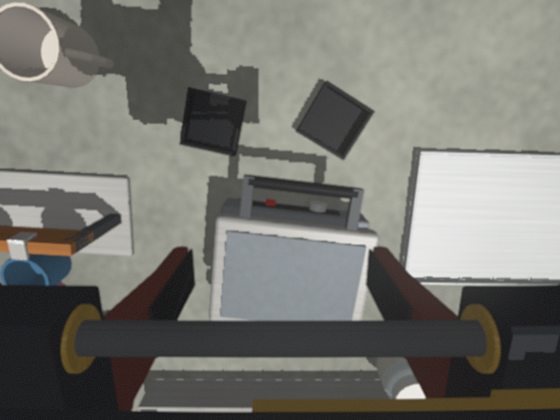

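The wrist view (top of picture toward the robot) shows the handle bar from about (249,183) to (358,193), with the lid edge from (222,218) to (376,235). I'll fix the bar and rail geometry from these.

```bash
python3 - <<'E'
from h import *
st=get_state()
s=snap('wrist');w=cloud(s)
im=s['image'];cv2.imwrite('pics/press1z.png',cv2.resize(im[150:330,200:400],None,fx=4,fy=3.3)[:,:,::-1])
a=onplane(s,[[249,183],[358,193]],.113);print('bar',a,a.mean(0))
b=onplane(s,[[222,218],[376,235],[211,320],[363,322]],.124);print('lid corners',b)
q=w.reshape(-1,3);q=q[~np.isnan(q).any(1)]
m=(q[:,2]>.117)&(q[:,2]<.13)&(abs(q[:,1])<.15)&(q[:,0]<.56)
p=q[m];print('lid pts',len(p),p.min(0),p.max(0),np.median(p[:,2]))
r=cv2.minAreaRect(p[:,:2].astype(np.float32));print(r)
m=(q[:,2]>.10)&(q[:,2]<.118)&(abs(q[:,1]-.03)<.05)&(q[:,0]<.43)
p=q[m];print('bar pts',len(p),p[:,:2].mean(0), np.polyfit(p[:,1],p[:,0],1),p[:,2].max())
E
```

```text
bar [[ 0.42233874 -0.02274529  0.113     ]
 [ 0.43420569  0.09952383  0.113     ]] [0.42827222 0.03838927 0.113     ]
lid corners [[ 0.45965161 -0.05292155  0.124     ]
 [ 0.48040192  0.12012793  0.124     ]
 [ 0.58872378 -0.07279572  0.124     ]
 [ 0.59239566  0.11232812  0.124     ]]
lid pts 11618 [ 0.45897929 -0.07325537  0.11700325] [0.55998969 0.12223562 0.12675809] 0.12335903025952122
((0.5192309617996216, 0.024579249322414398), (0.1874614953994751, 0.10194863379001617), 83.59623718261719)
bar pts 879 [0.42336537 0.023263  ] [0.07622044 0.42159225] 0.11683910648007728
```

View pics/press1z.png

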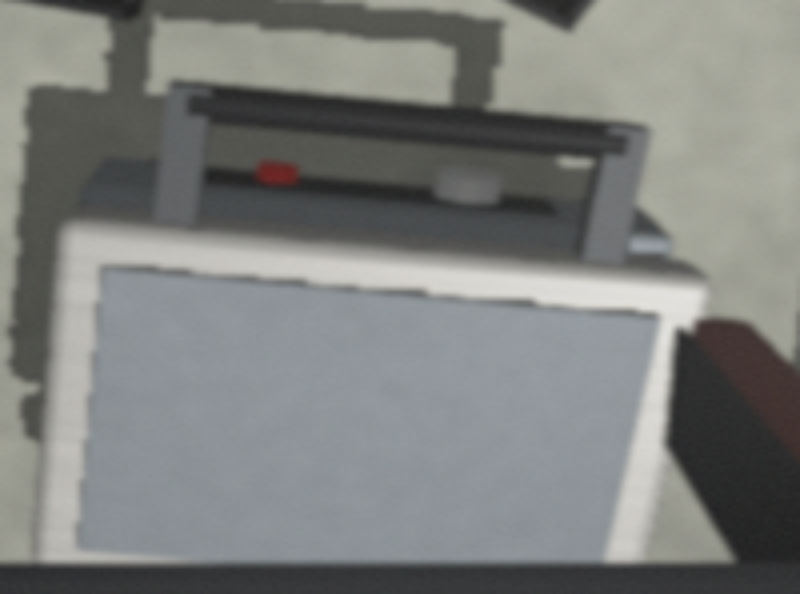

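Call:
{"api": "send_rows", "payload": {"translation": [[0, -5, 0], [0.7, -11.2, 0], [0.7, -11.2, 0], [0.7, -11.2, 0], [0.7, -11.2, 0], [0.7, -11.2, 0], [0.7, -11.2, 0], [0.7, -11.2, 0]], "angular": [[0, 0, 0], [0, 0, 0], [0, 0, 0], [0, 0, 0], [0, 0, 0], [0, 0, 0], [0, 0, 0], [0, 0, 0]], "claw": [0, 0, 0, 0, 0, 0, 0, 0]}}

```text
t: 5.1
tcp_pos: [0.4473, -0.3188, 0.3546]
ee_rot: [[-1.0, -0.003, 0.0], [-0.003, 1.0, 0.001], [-0.0, 0.001, -1.0]]
wrist_force: [0.7, 0.1, 0.1]
grip_width: 0.0878
```

```bash
python3 - <<'E'
from h import *
st=get_state();print(st['t'],np.round(st['tcp_pos'],3),np.round(st['joints'],2))
s=snap('wrist','cups1');w=cloud(s)
for d in finder.trace('wrist','cup1'):
    p=w[d['pixels']];p=p[~np.isnan(p).any(1)];p=p[p[:,2]>.138]
    c=onplane(s,[px(d['centre'])],.144)[0]
    print(round(d['conf'],2),np.round(px(d['centre'])),c, p.mean(0) if len(p) else '')
    if len(p)>10:
        pp=p[p[:,0]>.5]
        # circle fit
        A=np.c_[2*pp[:,:2],np.ones(len(pp))];x=np.linalg.lstsq(A,(pp[:,:2]**2).sum(1),rcond=None)[0]
        print('circ',x[:2],np.sqrt(x[2]+x[0]**2+x[1]**2),len(pp),np.median(pp[:,2]))
for d in finder.pinpoint('wrist','cup1'): print(d['conf'],px(d['centre']),onplane(s,[px(d['centre'])],.096)[0])
q=w.reshape(-1,3);q=q[~np.isnan(q).any(1)]
m=(q[:,2]>.135)&(q[:,2]<.1415)&(q[:,0]<.505)&(q[:,0]>.46)&(q[:,1]<-.2)
p=q[m];print('rail',p[:,:2].mean(0),cv2.minAreaRect(p[:,:2].astype(np.float32)))
E
```

```text
5.1 [ 0.447 -0.319  0.355] [-0.75  0.2   1.46  0.    1.48 -2.32]
0.95 [265. 298.] [ 0.56984622 -0.33693705  0.144     ] 
0.93 [314. 256.] [ 0.51972943 -0.28322064  0.144     ] [ 0.50813381 -0.28000959  0.14209953]
circ [ 0.52635726 -0.28090796] 0.025787917135384746 489 0.1406238898195341
0.69 [218. 246.] [ 0.50741131 -0.38719524  0.144     ] [ 0.49778751 -0.38856332  0.14242092]
circ [ 0.51950735 -0.39209807] 0.02556784086189452 267 0.1401845615529843
0.91 [148.62400000000002, 277.2] [ 0.56838673 -0.48549052  0.096     ]
0.88 [311.416, 241.58400000000003] [ 0.52004766 -0.28150912  0.096     ]
0.77 [262.976, 288.414] [ 0.58331965 -0.34129159  0.096     ]
0.57 [219.18400000000003, 236.208] [ 0.51340535 -0.39375237  0.096     ]
rail [ 0.48417821 -0.35257769] ((0.4826376140117645, -0.4229671061038971), (0.4006575644016266, 0.04453221336007118), 89.92530822753906)
```

View pics/cups1.png

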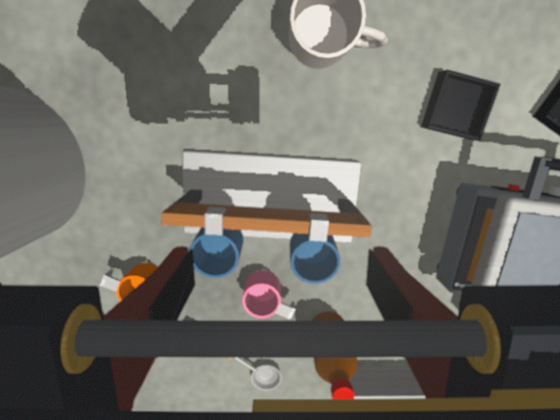

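The wrist view shows the blue cups hanging at (216,252) and (316,257), with their clips toward the robot. The pink cup on the counter at (262,297) is a look-alike. I'll grasp cup A (the one at y≈-0.281) from above.

Call:
{"api": "send_rows", "payload": {"translation": [[2.63, 1.27, 0], [2.63, 1.27, -1.5], [2.63, 1.27, -4], [2.63, 1.27, -5], [2.63, 1.27, -6], [2.63, 1.27, -7], [2.63, 1.27, -7.7], [2.63, 1.27, -7.7]], "angular": [[0, 0, -0.6], [0, 0, -0.6], [0, 0, -0.6], [0, 0, -0.6], [0, 0, -0.6], [0, 0, -0.6], [0, 0, -0.6], [0, 0, -0.6]], "claw": [0, 0, 0, 0, 0, 0, 0, 0], "newtons": 25}}

```text
t: 5.92
tcp_pos: [0.5212, -0.2744, 0.1171]
ee_rot: [[-0.998, 0.06, -0.011], [0.059, 0.998, 0.008], [0.011, 0.007, -1.0]]
wrist_force: [-1.3, 1.2, 0.2]
grip_width: 0.0879
```

Call:
{"api": "send_rows", "payload": {"translation": [[0, 0, 0], [0, 0, 0], [0, 0, 0], [0, 0, 0], [0, 0, 0], [0, 0, 0]], "angular": [[0, 0, 0], [0, 0, 0], [0, 0, 0], [0, 0, 0], [0, 0, 0], [0, 0, 0]], "claw": [0.2, 0.5, 0.5, 0.5, 0.5, 0.5], "newtons": 25}}

```text
t: 6.42
tcp_pos: [0.5262, -0.2814, 0.1257]
ee_rot: [[-0.998, 0.063, 0.003], [0.063, 0.998, -0.002], [-0.004, -0.002, -1.0]]
wrist_force: [1.1, 1.5, 6.7]
grip_width: 0.0563
```

Call:
{"api": "send_rows", "payload": {"translation": [[0, 0, 0.5], [0, 0, 1], [0, 0, 1.5], [0.5, 0, 2.5], [1, 0, 3.5], [1, 0, 4.5], [1, 0, 5], [1, 0, 5]], "angular": [[0, 0, 0], [0, 0, 0], [0, 0, 0], [0, 0, 0], [0, 0, 0], [0, 0, 0], [0, 0, 0], [0, 0, 0]], "claw": [0.5, 0.5, 0.5, 0.5, 0.5, 0.5, 0.5, 0.5]}}

```text
t: 7.08
tcp_pos: [0.5569, -0.2823, 0.2784]
ee_rot: [[-0.998, 0.063, 0.007], [0.063, 0.998, -0.005], [-0.007, -0.004, -1.0]]
wrist_force: [0.6, -0.1, -0.9]
grip_width: 0.0565
```

```bash
python3 - <<'E'
from h import *
st=get_state();print(st['t'],np.round(st['tcp_pos'],3),st['grip_width'])
s=snap('side','side1')
s=snap('scene','scene1');w=cloud(s)
q=w.reshape(-1,3);q=q[~np.isnan(q).any(1)]
m=(q[:,2]>.012)&(q[:,2]<.022)&(q[:,0]>.33)&(q[:,0]<.7)&(q[:,1]>.15)&(q[:,1]<.55)
print(cv2.minAreaRect(q[m][:,:2].astype(np.float32)))
E
```

```text
7.0833 [ 0.557 -0.282  0.278] 0.05646822849745474
((0.5464425086975098, 0.33778709173202515), (0.28608670830726624, 0.2988007962703705), 88.69405364990234)
```

View pics/side1.png

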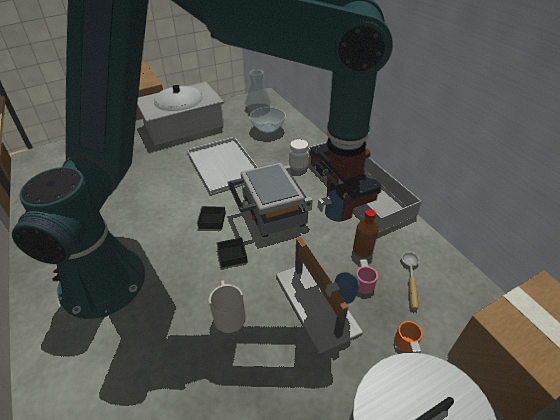

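Call:
{"api": "send_rows", "payload": {"translation": [[0, 0.7, 0], [0, 1.7, 0], [0, 3, 0], [0, 4.3, 0], [0, 5.6, 0], [0, 6.9, 0], [0, 8.2, 0], [0, 9.5, 0]], "angular": [[0, 0, 0], [0, 0, 0], [0, 0, 0], [0, 0, 0], [0, 0, 0], [0, 0, 0], [0, 0, 0], [0, 0, 0]], "claw": [0.5, 0.5, 0.5, 0.5, 0.5, 0.5, 0.5, 0.5]}}

```text
t: 7.85
tcp_pos: [0.5529, 0.0059, 0.2714]
ee_rot: [[-0.998, 0.064, -0.004], [0.064, 0.998, 0.0], [0.004, 0.0, -1.0]]
wrist_force: [2.1, -0.8, -1.4]
grip_width: 0.0563
```

Call:
{"api": "send_rows", "payload": {"translation": [[0, 1.3, 0], [0, 2.6, 0], [0, 3.9, 0], [0, 5.2, 0], [0, 6.5, 0], [0, 7.8, 0], [0, 8.9, 0], [0, 9.7, 0]], "angular": [[0, 0, 0], [0, 0, 0], [0, 0, 0], [0, 0, 0], [0, 0, 0], [0, 0, 0], [0, 0, 0], [0, 0, 0]], "claw": [0.5, 0.5, 0.5, 0.5, 0.5, 0.5, 0.5, 0.5]}}

```text
t: 8.52
tcp_pos: [0.5531, 0.2975, 0.2711]
ee_rot: [[-0.998, 0.062, -0.004], [0.062, 0.998, -0.001], [0.004, -0.001, -1.0]]
wrist_force: [-0.5, 0.0, -1.7]
grip_width: 0.0566
```

Call:
{"api": "send_rows", "payload": {"translation": [[0, 1.3, 0], [0, 2.6, 0], [0, 3.6, 0], [0, 4.15, 0], [0, 4.15, 0], [0, 4.15, 0]], "angular": [[0, 0, 0], [0, 0, 0.3], [0, 0, 0.5], [0, 0, 0.5], [0, 0, 0.5], [0, 0, 0.5]], "claw": [0.5, 0.5, 0.5, 0.5, 0.5, 0.5]}}

```text
t: 9.02
tcp_pos: [0.5541, 0.4191, 0.2717]
ee_rot: [[-1.0, 0.01, -0.003], [0.01, 1.0, -0.003], [0.003, -0.003, -1.0]]
wrist_force: [0.1, -0.6, -1.1]
grip_width: 0.0567
```

```bash
cat > tray.py <<'E'
from h import *
import sys
def tray(verbose=True):
    out=[]
    for cam in ['scene','side']:
        s=snap(cam);w=cloud(s)
        ds=finder.trace(cam,'tray')
        best=None
        for d in ds[:2]:
            m=cv2.morphologyEx(d['pixels'].astype(np.uint8),cv2.MORPH_CLOSE,np.ones((5,5)))
            p=w[m>0];p=p[~np.isnan(p).any(1)];p=p[(p[:,2]<.03)&(p[:,1]>.1)]
            if len(p)<100: continue
            p=p[p[:,2]>.011]
            if len(p)<20: continue
            r=cv2.minAreaRect(p[:,:2].astype(np.float32));
            print(cam,round(d['conf'],2),len(p),np.round(r[0],3),np.round(r[1],3),round(r[2],1),
              'x',np.round(np.percentile(p[:,0],[1,99]),3),'y',np.round(np.percentile(p[:,1],[1,99]),3))
if __name__=='__main__': tray()
E
python3 - <<'E'
from h import *
st=get_state();print(st['t'],np.round(st['tcp_pos'],3),st['grip_width'])
import tray;tray.tray()
snap('wrist','w2')
snap('scene','scene2')
E
```

```text
9.0167 [0.554 0.419 0.272] 0.056687294735861156
scene 0.96 306 [0.499 0.339] [0.286 0.203] 89.1 x [0.4   0.601] y [0.197 0.481]
side 0.9 253 [0.497 0.339] [0.288 0.201] 88.4 x [0.395 0.599] y [0.198 0.482]
```

View pics/scene2.png

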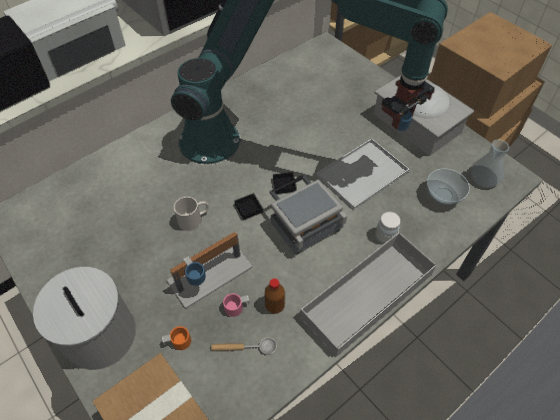

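View pics/w2.png

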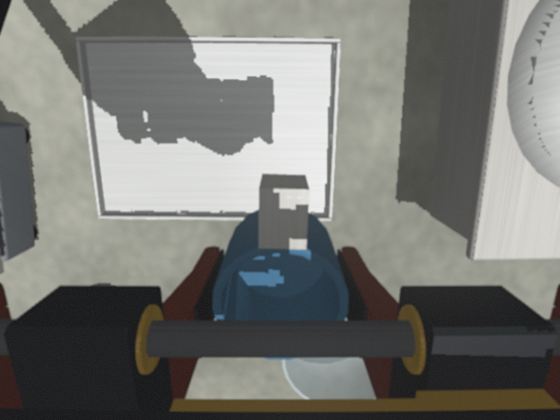

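```bash
python3 - <<'E'
import numpy as np
for c in ['scene0','side0']:
    w=np.load(f'/tmp/{c}.npz')['w'].reshape(-1,3);w=w[~np.isnan(w).any(1)]
    q=w[(w[:,2]>.05)&(w[:,2]<.3)&(w[:,0]>.35)&(w[:,0]<.75)&(w[:,1]>.42)&(w[:,1]<.7)]
    print(c,len(q),np.percentile(q,[1,50,99],axis=0).round(3).tolist())
E
```

```text
scene0 2650 [[0.354, 0.474, 0.051], [0.497, 0.619, 0.12], [0.73, 0.698, 0.169]]
side0 2188 [[0.353, 0.429, 0.051], [0.469, 0.603, 0.121], [0.737, 0.697, 0.17]]
```

```bash
python3 - <<'E'
import numpy as np
for c in ['scene0','side0']:
    w=np.load(f'/tmp/{c}.npz')['w'].reshape(-1,3);w=w[~np.isnan(w).any(1)]
    for a in np.arange(.4,.68,.04):
        q=w[(w[:,2]>.09)&(w[:,2]<.13)&(w[:,0]>a)&(w[:,0]<a+.04)&(w[:,1]>.4)&(w[:,1]<.75)]
        if len(q)>10: print(c,round(a,2),len(q),np.percentile(q[:,1],[1,5,20]).round(3))
E
```

```text
scene0 0.4 87 [0.586 0.589 0.592]
scene0 0.44 94 [0.583 0.585 0.59 ]
scene0 0.48 126 [0.585 0.588 0.593]
scene0 0.52 298 [0.586 0.59  0.602]
scene0 0.56 365 [0.586 0.59  0.604]
scene0 0.6 125 [0.587 0.591 0.61 ]
side0 0.4 109 [0.584 0.587 0.592]
side0 0.44 100 [0.585 0.588 0.591]
side0 0.48 108 [0.586 0.587 0.591]
side0 0.52 165 [0.582 0.586 0.593]
side0 0.56 223 [0.584 0.588 0.597]
side0 0.6 53 [0.586 0.588 0.6  ]
```

Call:
{"api": "send_rows", "payload": {"translation": [[0, 0, -1], [0, 0, -2.2], [0, 0, -3.4], [0, 0, -4.6], [0, 0, -5.8], [0, 0, -6.8], [0, 0, -7.4], [0, 0, -7.6]], "angular": [[0, 0, 0], [0, 0, 0], [0, 0, 0], [0, 0, 0], [0, 0, 0], [0, 0, 0], [0, 0, 0], [0, 0, 0]], "claw": [0.5, 0.5, 0.5, 0.5, 0.5, 0.5, 0.5, 0.5]}}

```text
t: 9.98
tcp_pos: [0.5529, 0.4175, 0.042]
ee_rot: [[-1.0, 0.012, -0.005], [0.012, 1.0, -0.003], [0.005, -0.003, -1.0]]
wrist_force: [-1.0, 0.1, -0.9]
grip_width: 0.0566
```

Call:
{"api": "send_rows", "payload": {"translation": [[0, 0, -0.1], [0, 0, -0.25], [0, 0, -0.25], [0, 0, -0.25]], "angular": [[0, 0, 0], [0, 0, 0], [0, 0, 0], [0, 0, 0]], "claw": [0.5, 0.5, 0.5, 0.5]}}

```text
t: 10.32
tcp_pos: [0.5559, 0.4202, 0.0398]
ee_rot: [[-1.0, 0.011, 0.002], [0.011, 1.0, 0.001], [-0.002, 0.001, -1.0]]
wrist_force: [-0.2, -0.4, -0.9]
grip_width: 0.0565
```

Call:
{"api": "send_rows", "payload": {"translation": [[0, 0, -0.1], [0, 0, -0.15], [0, 0, -0.15]], "angular": [[0, 0, 0], [0, 0, 0], [0, 0, 0]], "claw": [0.5, 0.5, 0.5]}}

```text
t: 10.57
tcp_pos: [0.5556, 0.4206, 0.0374]
ee_rot: [[-1.0, 0.01, 0.002], [0.01, 1.0, 0.002], [-0.002, 0.002, -1.0]]
wrist_force: [-4.8, -2.3, 14.7]
grip_width: 0.0566
```

Call:
{"api": "send_rows", "payload": {"translation": [[0, 0, 0.05], [0, 0, 0.05], [0, 0, 0.05], [0, 0, 1], [0, 0, 2.3], [0, 0, 3.6], [0, 0, 4.9], [0, 0, 6.2]], "angular": [[0, 0, 0], [0, 0, 0], [0, 0, 0], [0, 0, 0], [0, 0, 0], [0, 0, 0], [0, 0, 0], [0, 0, 0]], "claw": [0.25, 0.25, 0.25, 0.25, 0.25, 0.25, 0.25, 0.0]}}

```text
t: 11.23
tcp_pos: [0.5547, 0.4195, 0.2214]
ee_rot: [[-1.0, 0.011, -0.0], [0.011, 1.0, -0.0], [0.0, -0.0, -1.0]]
wrist_force: [0.7, 0.1, -0.4]
grip_width: 0.0697
```

Call:
{"api": "send_rows", "payload": {"translation": [[0, 0, 1], [0, -1, 2], [-0.3, -2, 2.5], [-0.5, -3.3, 2.5], [-0.7, -4.7, 2.5], [-1, -6.1, 2.5], [-1, -7.5, 2.5], [-1, -8.9, 2.5]], "angular": [[0, 0, 0], [0, 0, 0], [0, 0, 0], [0, 0, 0], [0, 0, 0], [0, 0, 0], [0, 0, 0], [0, 0, 0]], "claw": [0, 0, 0, 0, 0, 0, 0, 0]}}

```text
t: 11.9
tcp_pos: [0.524, 0.1537, 0.2949]
ee_rot: [[-1.0, 0.01, 0.0], [0.01, 1.0, -0.0], [-0.0, -0.0, -1.0]]
wrist_force: [1.2, -0.3, -0.0]
grip_width: 0.088
```

```bash
python3 - <<'E'
from h import *
st=get_state();print(st['t'],np.round(st['tcp_pos'],3),st['grip_width'])
snap('scene','scene3')
import tray;tray.tray()
E
```

```text
11.9 [0.524 0.154 0.295] 0.08797208349930132
scene 0.91 343 [0.498 0.338] [0.287 0.205] 89.2 x [0.397 0.601] y [0.195 0.479]
side 0.93 204 [0.497 0.338] [0.287 0.202] 88.0 x [0.395 0.598] y [0.198 0.481]
```

View pics/scene3.png

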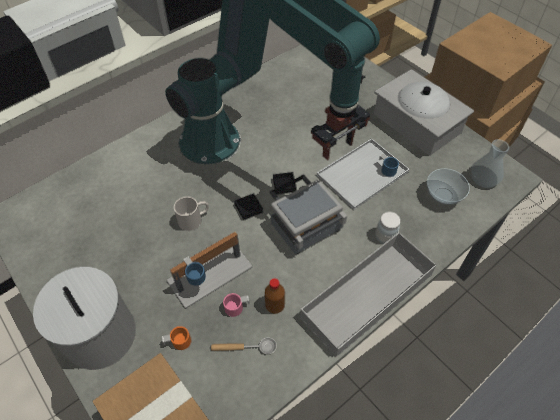

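Cup A stands upright in the tray, at about (390,167) in the scene view. Going for cup B.

Call:
{"api": "send_rows", "payload": {"translation": [[0, -1.3, 0], [0, -2.6, 0], [0, -4, 0], [0, -5.4, 0], [0, -6.8, 0], [0, -8.2, 0], [0, -9.6, 0], [0, -11, 0]], "angular": [[0, 0, 0], [0, 0, 0], [0, 0, 0], [0, 0, 0], [0, 0, 0], [0, 0, 0], [0, 0, -0.2], [0, 0, -0.45]], "claw": [0, 0, 0, 0, 0, 0, 0, 0]}}

```text
t: 12.82
tcp_pos: [0.5258, -0.173, 0.2947]
ee_rot: [[-0.998, 0.056, 0.001], [0.056, 0.998, 0.0], [-0.001, 0.0, -1.0]]
wrist_force: [0.4, 0.3, 0.1]
grip_width: 0.0878
```

Call:
{"api": "send_rows", "payload": {"translation": [[-0.15, -1.4, 0], [-0.15, -2.8, 0], [-0.15, -4.2, 0], [-0.15, -5.6, 0], [-0.15, -7, 0], [-0.15, -7.2, 0], [-0.15, -7.2, -0.5], [-0.15, -7.2, -1]], "angular": [[0, 0, 0], [0, 0, 0], [0, 0, 0], [0, 0, 0], [0, 0, 0], [0, 0, 0], [0, 0, 0], [0, 0, 0]], "claw": [0, 0, 0, 0, 0, 0, 0, 0]}}

```text
t: 13.48
tcp_pos: [0.5224, -0.3889, 0.2646]
ee_rot: [[-0.998, 0.057, 0.002], [0.057, 0.998, -0.001], [-0.002, -0.001, -1.0]]
wrist_force: [0.2, -0.3, 0.5]
grip_width: 0.0881
```

```bash
python3 - <<'E'
from h import *
st=get_state();print(st['t'],np.round(st['tcp_pos'],3),np.round(st['ee_rot'],3).tolist())
s=snap('wrist','w4');w=cloud(s)
for d in finder.trace('wrist','cup1'):
    p=w[d['pixels']];p=p[~np.isnan(p).any(1)];p=p[p[:,2]>.137]
    if len(p)>20:
        pp=p[p[:,0]>.498]
        A=np.c_[2*pp[:,:2],np.ones(len(pp))];x=np.linalg.lstsq(A,(pp[:,:2]**2).sum(1),rcond=None)[0]
        print(d['conf'],'circ',x[:2],np.sqrt(x[2]+x[0]**2+x[1]**2),len(pp),np.median(pp[:,2]))
E
```

```text
13.4833 [ 0.522 -0.389  0.265] [[-0.998, 0.057, 0.002], [0.057, 0.998, -0.001], [-0.002, -0.001, -1.0]]
0.86 circ [ 0.51991455 -0.39251828] 0.025602317556292102 839 0.13995861986466462
```

View pics/w4.png

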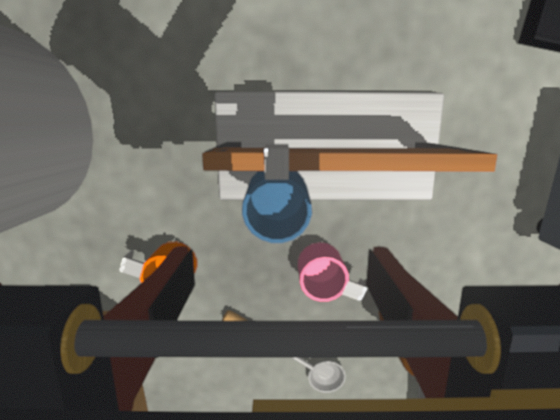

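```bash
python3 - <<'E'
import numpy as np
for c in ['scene0','side0']:
    w=np.load(f'/tmp/{c}.npz')['w'].reshape(-1,3);w=w[~np.isnan(w).any(1)]
    q=w[(w[:,2]>.12)&(w[:,2]<.4)&(w[:,0]>.2)&(w[:,0]<.7)&(w[:,1]>-.9)&(w[:,1]<-.47)]
    if len(q): print(c,len(q),np.percentile(q,[1,50,99],axis=0).round(3).tolist()); r=q[(q[:,0]>.46)&(q[:,0]<.58)]; print(len(r), r[:,1].max() if len(r) else '')
E
```

```text
scene0 6761 [[0.335, -0.815, 0.126], [0.475, -0.71, 0.207], [0.698, -0.604, 0.239]]
3212 -0.5983493434185573
side0 10082 [[0.356, -0.795, 0.123], [0.495, -0.675, 0.207], [0.698, -0.603, 0.24]]
3810 -0.5995301564168422
```

Call:
{"api": "send_rows", "payload": {"translation": [[-0.08, -0.1, -1], [-0.08, -0.1, -2], [-0.08, -0.1, -3], [-0.08, -0.1, -4], [-0.08, -0.1, -4.6], [-0.08, -0.1, -4.6], [-0.08, -0.1, -4.6], [-0.08, -0.1, -4.6]], "angular": [[0, 0, 0], [0, 0, 0], [0, 0, 0], [0, 0, 0], [0, 0, 0], [0, 0, 0], [0, 0, 0], [0, 0, 0]], "claw": [0, 0, 0, 0, 0, 0, 0, 0]}}

```text
t: 14.25
tcp_pos: [0.5196, -0.3918, 0.1285]
ee_rot: [[-0.998, 0.056, 0.002], [0.056, 0.998, -0.002], [-0.002, -0.002, -1.0]]
wrist_force: [0.4, -0.1, 0.5]
grip_width: 0.0879
```

Call:
{"api": "send_rows", "payload": {"translation": [[0, 0, 0], [0, 0, 0], [0, 0, 0], [0, 0, 0], [0, 0, 0], [0, 0, 0]], "angular": [[0, 0, 0], [0, 0, 0], [0, 0, 0], [0, 0, 0], [0, 0, 0], [0, 0, 0]], "claw": [0.2, 0.5, 0.5, 0.5, 0.5, 0.5], "newtons": 25}}

```text
t: 14.75
tcp_pos: [0.5181, -0.3918, 0.1272]
ee_rot: [[-0.998, 0.058, 0.0], [0.058, 0.998, -0.0], [-0.001, -0.0, -1.0]]
wrist_force: [-0.5, 1.3, 2.4]
grip_width: 0.0567
```

Call:
{"api": "send_rows", "payload": {"translation": [[0, 0, 0.5], [0, 0, 1], [0, 0, 1.5], [0.5, 0, 2.5], [1, 0, 3.5], [1, 0, 4.5], [1, 0, 5], [1, 0, 5]], "angular": [[0, 0, 0], [0, 0, 0], [0, 0, 0], [0, 0, 0], [0, 0, 0], [0, 0, 0], [0, 0, 0], [0, 0, 0]], "claw": [0.5, 0.5, 0.5, 0.5, 0.5, 0.5, 0.5, 0.5]}}

```text
t: 15.42
tcp_pos: [0.5498, -0.3931, 0.2811]
ee_rot: [[-0.998, 0.057, 0.005], [0.057, 0.998, -0.005], [-0.006, -0.005, -1.0]]
wrist_force: [0.2, 0.4, -1.6]
grip_width: 0.0566
```

Call:
{"api": "send_rows", "payload": {"translation": [[0, 0.7, 0], [0, 1.7, 0], [0, 3, 0], [0, 4.3, 0], [0, 5.6, 0], [0, 6.9, 0], [0, 8.2, 0], [0, 9.5, 0]], "angular": [[0, 0, 0], [0, 0, 0], [0, 0, 0], [0, 0, 0], [0, 0, 0], [0, 0, 0], [0, 0, 0], [0, 0, 0]], "claw": [0.5, 0.5, 0.5, 0.5, 0.5, 0.5, 0.5, 0.5]}}

```text
t: 16.08
tcp_pos: [0.5464, -0.1047, 0.2749]
ee_rot: [[-0.998, 0.058, -0.003], [0.058, 0.998, 0.001], [0.003, 0.001, -1.0]]
wrist_force: [0.8, 0.6, -0.6]
grip_width: 0.0564
```

Call:
{"api": "send_rows", "payload": {"translation": [[0, 1.3, 0], [0, 2.6, 0], [0, 3.9, 0], [0, 5.2, 0], [0, 6.5, 0], [0, 7.8, 0], [0, 9.1, 0], [0, 10.4, 0]], "angular": [[0, 0, 0], [0, 0, 0], [0, 0, 0], [0, 0, 0], [0, 0, 0], [0, 0, 0], [0, 0, 0], [0, 0, 0]], "claw": [0.5, 0.5, 0.5, 0.5, 0.5, 0.5, 0.5, 0.5]}}

```text
t: 16.75
tcp_pos: [0.5465, 0.2068, 0.2749]
ee_rot: [[-0.998, 0.058, -0.003], [0.058, 0.998, -0.001], [0.003, -0.001, -1.0]]
wrist_force: [0.1, -0.4, -1.7]
grip_width: 0.0569
```

Call:
{"api": "send_rows", "payload": {"translation": [[-0.5, 1.2, 0], [-1, 2.4, 0], [-1.6, 3.6, 0], [-2.2, 4.8, 0], [-2.8, 5.9, 0], [-3.17, 6.7, 0], [-3.17, 7.1, 0], [-3.17, 7.1, 0]], "angular": [[0, 0, 0], [0, 0, 0.3], [0, 0, 0.5], [0, 0, 0.5], [0, 0, 0.5], [0, 0, 0.5], [0, 0, 0.5], [0, 0, 0.5]], "claw": [0.5, 0.5, 0.5, 0.5, 0.5, 0.5, 0.5, 0.5]}}

```text
t: 17.42
tcp_pos: [0.4517, 0.4201, 0.275]
ee_rot: [[-1.0, 0.002, -0.002], [0.002, 1.0, -0.001], [0.002, -0.001, -1.0]]
wrist_force: [0.3, -0.2, -1.6]
grip_width: 0.0567
```

```bash
python3 - <<'E'
from h import *
st=get_state();print(st['t'],np.round(st['tcp_pos'],3),st['grip_width'])
import tray;tray.tray()
s=snap('scene','scene5');w=cloud(s)
for d in finder.trace('scene','cup1'):
    p=w[d['pixels']];p=p[~np.isnan(p).any(1)];print(round(d['conf'],2),np.median(p,0))
E
```

```text
17.4167 [0.452 0.42  0.275] 0.05668158675841719
scene 0.77 321 [0.498 0.339] [0.288 0.204] 89.0 x [0.397 0.601] y [0.196 0.481]
scene 0.17 90 [0.548 0.419] [0.052 0.067] 53.9 x [0.522 0.58 ] y [0.39  0.447]
side 0.94 208 [0.498 0.34 ] [0.287 0.202] 89.0 x [0.395 0.598] y [0.199 0.482]
0.87 [0.55003969 0.41847316 0.0308646 ]
0.85 [ 0.60724434 -0.53159633  0.02545352]
0.67 [0.46986368 0.4157181  0.26738871]
0.62 [ 0.62900673 -0.34063178  0.02442581]
0.37 [ 0.49277768 -0.34266674  0.01316223]
```

View pics/scene5.png

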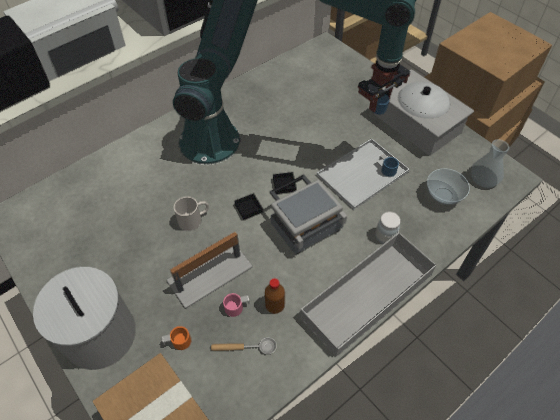

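Call:
{"api": "send_rows", "payload": {"translation": [[0.2, 0, -1], [0.2, 0, -2.2], [0.2, 0, -3.4], [0.2, 0, -4.6], [0.2, 0, -5.8], [0.2, 0, -6.8], [0.2, 0, -7.5], [0.2, 0, -7.8]], "angular": [[0, 0, 0], [0, 0, 0], [0, 0, 0], [0, 0, 0], [0, 0, 0], [0, 0, 0], [0, 0, 0], [0, 0, 0]], "claw": [0.5, 0.5, 0.5, 0.5, 0.5, 0.5, 0.5, 0.5]}}

```text
t: 18.38
tcp_pos: [0.4576, 0.4159, 0.0396]
ee_rot: [[-1.0, 0.007, -0.005], [0.007, 1.0, -0.003], [0.005, -0.003, -1.0]]
wrist_force: [-13.6, -3.5, 27.4]
grip_width: 0.0565
```

Call:
{"api": "send_rows", "payload": {"translation": [[0, 0, 0], [0, 0, -0.05], [0, 0, -0.1]], "angular": [[0, 0, 0], [0, 0, 0], [0, 0, 0]], "claw": [0.5, 0.5, 0.5]}}

```text
t: 18.63
tcp_pos: [0.4604, 0.4187, 0.041]
ee_rot: [[-1.0, 0.006, 0.002], [0.006, 1.0, 0.001], [-0.002, 0.001, -1.0]]
wrist_force: [0.1, -0.5, -0.6]
grip_width: 0.0569
```

Call:
{"api": "send_rows", "payload": {"translation": [[0, 0, -0.05], [0, 0, -0.1], [0, 0, -0.1]], "angular": [[0, 0, 0], [0, 0, 0], [0, 0, 0]], "claw": [0.5, 0.5, 0.5]}}

```text
t: 18.88
tcp_pos: [0.4599, 0.4189, 0.0389]
ee_rot: [[-1.0, 0.005, 0.002], [0.005, 1.0, 0.001], [-0.002, 0.001, -1.0]]
wrist_force: [-1.9, -1.9, 9.6]
grip_width: 0.0567
```

Contact felt at 9.6 N. Releasing and retreating.

Call:
{"api": "send_rows", "payload": {"translation": [[0, 0, 0], [0, 0, 0], [0, 0, 0.05], [0, 0, 1], [0, 0, 2.3], [0, 0, 3.6], [0, 0, 4.9], [0, 0, 6.2]], "angular": [[0, 0, 0], [0, 0, 0], [0, 0, 0], [0, 0, 0], [0, 0, 0], [0, 0, 0], [0, 0, 0], [0, 0, 0]], "claw": [0.25, 0.25, 0.25, 0.25, 0.25, 0.25, 0.25, 0.5]}}

```text
t: 19.55
tcp_pos: [0.4586, 0.4181, 0.2247]
ee_rot: [[-1.0, 0.005, -0.0], [0.005, 1.0, -0.0], [0.0, -0.0, -1.0]]
wrist_force: [1.1, -0.5, -0.8]
grip_width: 0.062
```

Call:
{"api": "send_rows", "payload": {"translation": [[0, 0, 1], [0, -1, 2.3], [-0.3, -2.3, 2.5], [-0.5, -3.6, 2.5], [-0.7, -5, 2.5], [-1, -6.4, 2.5], [-1, -7.8, 2.5], [-1, -9.2, 2.5]], "angular": [[0, 0, 0], [0, 0, -1], [0, 0, -2], [0, 0, -3], [0, 0, -4.1], [0, 0, -5.2], [0, 0, -6.3], [0, 0, -7.4]], "claw": [0.5, 0.5, 0.5, 0.5, 0.5, 0.5, 0.5, 0.5]}}

```text
t: 20.22
tcp_pos: [0.4278, 0.1454, 0.298]
ee_rot: [[-0.707, 0.707, 0.001], [0.707, 0.707, -0.0], [-0.0, 0.0, -1.0]]
wrist_force: [0.8, -1.1, 1.3]
grip_width: 0.0442
```

```bash
python3 - <<'E'
from h import *
st=get_state();print(st['t'],np.round(st['tcp_pos'],3),st['grip_width'],np.round(st['ee_rot'],3).tolist(),np.round(st['joints'],2))
s=snap('side','side6');w=cloud(s)
for d in finder.trace('side','cup1'):
    p=w[d['pixels']];p=p[~np.isnan(p).any(1)];print(round(d['conf'],2),np.median(p,0),p[:,2].max())
E
```

```text
20.2167 [0.428 0.145 0.298] 0.04416776103713582 [[-0.707, 0.707, 0.001], [0.707, 0.707, -0.0], [-0.0, 0.0, -1.0]] [ 0.17  0.09  1.74 -0.    1.32 -0.61]
0.94 [ 0.61372153 -0.52910887  0.02962293] 0.20843566104051114
0.84 [ 0.63277669 -0.343574    0.02836543] 0.04967627375620787
0.79 [0.45371414 0.40493121 0.03604427] 0.055564686216311054
0.76 [0.54808352 0.40407899 0.03579787] 0.0543606952557214
```

View pics/side6.png

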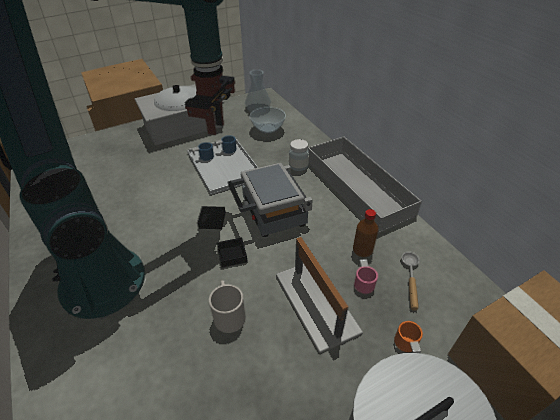

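Both cups stand in the tray, at (206,152) and (229,146) in the side view. Now turning the jaws to straddle the lid handle.

Call:
{"api": "send_rows", "payload": {"translation": [[0, -1, 0], [0, -2, 0], [0, -3, 0], [0, -3.57, 0], [0, -3.57, 0], [0, -3.57, 0], [0, -3.57, 0], [0, -3.57, 0]], "angular": [[0, 0, -1.1], [0, 0, -2.2], [0, 0, -3.3], [0, 0, -4.4], [0, 0, -5.5], [0, 0, -6.6], [0, 0, -7.7], [0, 0, -8.5]], "claw": [0.66, 0.66, 0.66, 0.66, 0.66, 0.66, 0.66, 0.66]}}

```text
t: 20.98
tcp_pos: [0.4291, 0.0404, 0.2978]
ee_rot: [[0.104, 0.995, 0.0], [0.995, -0.104, 0.0], [0.0, 0.0, -1.0]]
wrist_force: [0.8, -0.4, 0.3]
grip_width: 0.0297
```

```bash
python3 - <<'E'
from h import *
st=get_state();print(st['t'],np.round(st['tcp_pos'],3),st['grip_width'],np.round(st['ee_rot'],3).tolist(),np.round(st['joints'],2))
s=snap('wrist','w7');w=cloud(s)
q=w.reshape(-1,3);q=q[~np.isnan(q).any(1)]
for lo,hi in [(.108,.119)]:
    m=(q[:,2]>lo)&(q[:,2]<hi)&(abs(q[:,1]-.038)<.045)&(q[:,0]<.445)&(q[:,0]>.4)
    p=q[m];print(len(p),p.mean(0),np.polyfit(p[:,1]-.038,p[:,0],1) if len(p)>9 else '')
E
```

```text
20.9833 [0.429 0.04  0.298] 0.029725409805016402 [[0.104, 0.995, 0.0], [0.995, -0.104, 0.0], [0.0, 0.0, -1.0]] [-0.07  0.06  1.77  0.    1.31  0.04]
1318 [0.42817837 0.03967694 0.11302821] [0.11510461 0.42798535]
```

View pics/w7.png

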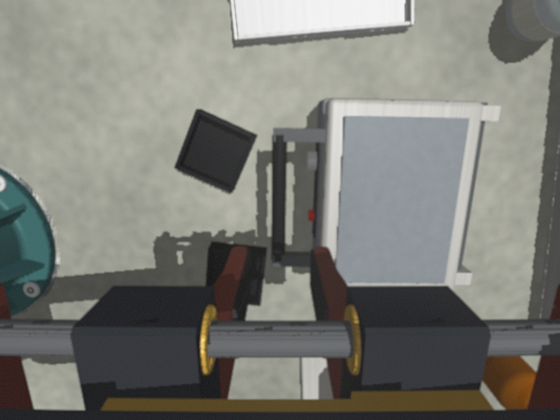

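```bash
python3 - <<'E'
from h import *
s=snap('wrist')
a=onplane(s,[[279,137],[279,262]],.112);print(a,a.mean(0))
b=onplane(s,[[324,100],[483,101],[448,284]],.124);print(b)
w=cloud(s);q=w.reshape(-1,3);q=q[~np.isnan(q).any(1)]
p=q[(q[:,2]>.1185)&(q[:,2]<.13)&(q[:,0]>.45)&(q[:,0]<.66)&(abs(q[:,1])<.14)]
r=cv2.minAreaRect(p[:,:2].astype(np.float32));print(r)
E
```

```text
[[ 0.43456441  0.0954369   0.112     ]
 [ 0.42108092 -0.02768154  0.112     ]] [0.42782267 0.03387768 0.112     ]
[[ 0.47668037  0.12298457  0.124     ]
 [ 0.61476526  0.1079781   0.124     ]
 [ 0.58733365 -0.06490967  0.124     ]]
((0.5383108854293823, 0.0252680703997612), (0.18407383561134338, 0.1379927545785904), 82.85079193115234)
```

Call:
{"api": "send_rows", "payload": {"translation": [[-0.05, -0.15, -1], [-0.05, -0.15, -2.2], [-0.05, -0.15, -3.4], [-0.05, -0.15, -4.5], [-0.05, -0.15, -5.4], [-0.05, -0.15, -6], [-0.05, -0.15, -6.2], [-0.05, -0.15, -6.2]], "angular": [[0, 0, 0], [0, 0, 0], [0, 0, 0], [0, 0, 0], [0, 0, 0], [0, 0, 0], [0, 0, 0], [0, 0, 0]], "claw": [0.66, 0.66, 0.66, 0.66, 0.66, 0.66, 0.66, 0.66]}}

```text
t: 21.75
tcp_pos: [0.4265, 0.0359, 0.1106]
ee_rot: [[0.097, 0.995, -0.003], [0.995, -0.097, 0.0], [0.0, -0.003, -1.0]]
wrist_force: [-1.0, -0.6, 0.5]
grip_width: 0.0296
```

Call:
{"api": "send_rows", "payload": {"translation": [[0, 0, 0], [0, 0, 0], [0, 0, 0], [0, 0, 0], [0, 0, 0]], "angular": [[0, 0, 0], [0, 0, 0], [0, 0, 0], [0, 0, 0], [0, 0, 0]], "claw": [0.8, 1, 1, 1, 1], "newtons": 25}}

```text
t: 22.17
tcp_pos: [0.427, 0.0356, 0.1127]
ee_rot: [[0.099, 0.995, -0.0], [0.995, -0.099, 0.0], [0.0, -0.0, -1.0]]
wrist_force: [-3.7, 1.0, 6.6]
grip_width: 0.0137
```

```bash
python3 - <<'E'
import numpy as np
st=__import__('plant').get_state();print(np.round(st['tcp_pos'],4),st['grip_width'],st['wrist_force'])
e=np.array([.9936,-.1132])
for th in np.arange(0,1.86,.1).tolist()+[1.85]:
    x=-194*np.cos(th)+18*np.sin(th)+194; z=194*np.sin(th)+18*np.cos(th)-18
    print(round(th,2),np.round([x*e[0]/30,x*e[1]/30,z/30],2).tolist())
E
```

```text
[0.427  0.0356 0.1127] 0.013700255439445504 [-3.66764622  0.9538473   6.60728466]
0.0 [0.0, -0.0, 0.0]
0.1 [0.09, -0.01, 0.64]
0.2 [0.25, -0.03, 1.27]
0.3 [0.46, -0.05, 1.88]
0.4 [0.74, -0.08, 2.47]
0.5 [1.07, -0.12, 3.03]
0.6 [1.46, -0.17, 3.55]
0.7 [1.9, -0.22, 4.02]
0.8 [2.38, -0.27, 4.46]
0.9 [2.9, -0.33, 4.84]
1.0 [3.46, -0.39, 5.17]
1.1 [4.04, -0.46, 5.44]
1.2 [4.65, -0.53, 5.64]
1.3 [5.28, -0.6, 5.79]
1.4 [5.92, -0.67, 5.87]
1.5 [6.57, -0.75, 5.89]
1.6 [7.21, -0.82, 5.85]
1.7 [7.84, -0.89, 5.74]
1.8 [8.47, -0.96, 5.56]
1.85 [8.77, -1.0, 5.45]
```

Call:
{"api": "send_rows", "payload": {"translation": [[0.03, 0, 0.32], [0.1, -0.01, 0.64], [0.25, -0.03, 1.27], [0.46, -0.05, 1.88], [0.74, -0.08, 2.47], [1.07, -0.12, 3.03], [1.46, -0.17, 3.55], [1.46, -0.17, 3.55]], "angular": [[0, 0, 0], [0, 0, 0], [0, 0, 0], [0, 0, 0], [0, 0, 0], [0, 0, 0], [0, 0, 0], [0, 0, 0]], "claw": [1, 1, 1, 1, 1, 1, 1, 1]}}

```text
t: 22.83
tcp_pos: [0.4692, 0.0305, 0.2209]
ee_rot: [[0.099, 0.995, -0.005], [0.995, -0.099, 0.0], [-0.0, -0.005, -1.0]]
wrist_force: [-12.1, 1.8, 6.3]
grip_width: 0.013
```

Call:
{"api": "send_rows", "payload": {"translation": [[0.44, -0.05, 0.47], [0.92, -0.1, 0.91], [1.44, -0.16, 1.29], [2.0, -0.22, 1.62], [2.58, -0.29, 1.89], [3.19, -0.36, 2.09], [3.82, -0.43, 2.24], [3.82, -0.43, 2.24]], "angular": [[0, 0, 0], [0, 0, 0], [0, 0, 0], [0, 0, 0], [0, 0, 0], [0, 0, 0], [0, 0, 0], [0, 0, 0]], "claw": [1, 1, 1, 1, 1, 1, 1, 1]}}

```text
t: 23.5
tcp_pos: [0.5899, 0.0162, 0.289]
ee_rot: [[0.1, 0.995, 0.007], [0.995, -0.1, -0.002], [-0.001, 0.008, -1.0]]
wrist_force: [-1.6, -3.0, 11.0]
grip_width: 0.0133
```

Call:
{"api": "send_rows", "payload": {"translation": [[0.64, -0.07, 0.08], [1.29, -0.15, 0.1], [1.93, -0.22, 0.06], [2.56, -0.29, -0.05], [3.06, -0.35, -0.19], [3.2, -0.36, -0.22], [3.2, -0.36, -0.22]], "angular": [[0, 0, 0], [0, 0, 0], [0, 0, 0], [0, 0, 0], [0, 0, 0], [0, 0, 0], [0, 0, 0]], "claw": [1, 1, 1, 1, 1, 1, 1]}}

```text
t: 24.08
tcp_pos: [0.683, 0.0053, 0.2793]
ee_rot: [[0.1, 0.995, 0.002], [0.995, -0.1, -0.002], [-0.002, 0.002, -1.0]]
wrist_force: [1.0, -5.6, 3.3]
grip_width: 0.013
```

Call:
{"api": "send_rows", "payload": {"translation": [[0, 0, 0], [0, 0, 0], [0, 0, 0], [0, 0, 0.5], [0, 0, 1.2], [0, 0, 2], [0, 0, 2.5], [0, 0, 2.5]], "angular": [[0, 0, 0], [0, 0, 0], [0, 0, 0], [0, 0, 0], [0, 0, 0], [0, 0, 0], [0, 0, 0], [0, 0, 0]], "claw": [0.66, 0.6, 0.6, 0.6, 0.6, 0.6, 0.6, 0.6]}}

```text
t: 24.75
tcp_pos: [0.6828, 0.0073, 0.3583]
ee_rot: [[0.099, 0.995, 0.006], [0.995, -0.099, 0.0], [0.001, 0.006, -1.0]]
wrist_force: [0.0, -1.0, 0.6]
grip_width: 0.0351
```

```bash
python3 - <<'E'
from h import *
st=get_state();print(st['t'],np.round(st['tcp_pos'],3),st['grip_width'],np.round(st['joints'],2))
snap('side','side8')
E
```

```text
24.75 [0.683 0.007 0.358] 0.03508240581434828 [-0.09  0.41  1.16  0.    1.57  0.01]
```

View pics/side8.png

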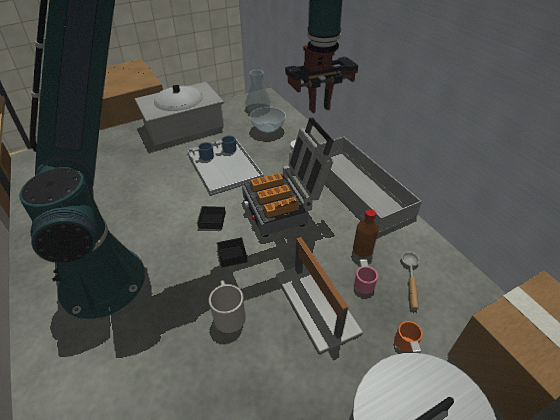

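The lid stays open on its stop, and three waffle bars are visible in the cavities at about (268,183), (273,195) and (280,208). I'll turn the jaws back and look.

Call:
{"api": "send_rows", "payload": {"translation": [[-1.2, 0, 0], [-2.4, 0, 0], [-3.6, 0, 0], [-4.8, 0.1, 0], [-6, 0.2, 0], [-7, 0.3, 0], [-7.8, 0.4, 0], [-7.8, 0.4, 0]], "angular": [[0, 0, 1.1], [0, 0, 2.2], [0, 0, 3.3], [0, 0, 4.4], [0, 0, 5.5], [0, 0, 6.6], [0, 0, 7.7], [0, 0, 8.8]], "claw": [0.4, 0.4, 0.4, 0.4, 0.4, 0.4, 0.4, 0.4]}}

```text
t: 25.47
tcp_pos: [0.4415, 0.0199, 0.3521]
ee_rot: [[-0.737, 0.676, -0.006], [0.676, 0.737, 0.001], [0.005, -0.003, -1.0]]
wrist_force: [-1.0, -0.3, -0.1]
grip_width: 0.0527
```

Call:
{"api": "send_rows", "payload": {"translation": [[0, 0, -0.5], [0, 0, -1], [0, 0, -1], [0, 0, -1], [0, 0, -1], [0, 0, -1], [0, 0, -1]], "angular": [[0, 0, 1.1], [0, 0, 2.2], [0, 0, 3.3], [0, 0, 4.4], [0, 0, 5.5], [0, 0, 6.1], [0, 0, 6.1]], "claw": [0.4, 0.4, 0.4, 0.4, 0.4, 0.4, 0.4]}}

```text
t: 26.05
tcp_pos: [0.4464, 0.0191, 0.3223]
ee_rot: [[-0.994, 0.107, -0.003], [0.107, 0.994, 0.001], [0.003, 0.0, -1.0]]
wrist_force: [-0.4, 0.1, -0.8]
grip_width: 0.0527
```

```bash
python3 - <<'E'
from h import *
st=get_state();print(st['t'],np.round(st['tcp_pos'],3),st['grip_width'],np.round(st['ee_rot'],3).tolist(),np.round(st['joints'],2))
s=snap('wrist','w9');w=cloud(s)
for d in finder.trace('wrist','waffle1'):
    p=w[d['pixels']];p=p[~np.isnan(p).any(1)];t=p[(p[:,2]>.083)&(p[:,2]<.1)]
    if len(t)<20: print('x',d['conf'],np.median(p,0));continue
    r=cv2.minAreaRect(t[:,:2].astype(np.float32));print(round(d['conf'],2),np.round(px(d['centre'])),np.round(r[0],4),np.round(r[1],3),round(r[2],1),np.median(t[:,2]),t[:,:2].mean(0))
E
```

```text
26.05 [0.446 0.019 0.322] 0.05271941832425405 [[-0.994, 0.107, -0.003], [0.107, 0.994, 0.001], [0.003, 0.0, -1.0]] [-0.11  0.06  1.7   0.    1.38 -1.58]
0.92 [238. 264.] [ 0.5367 -0.0411] [0.034 0.099] 83.2 0.08987116984749516 [ 0.53391016 -0.03893137]
0.85 [344. 240.] [0.5516 0.0854] [0.033 0.098] 83.3 0.08958278107130474 [0.52407675 0.08783264]
```

View pics/w9.png

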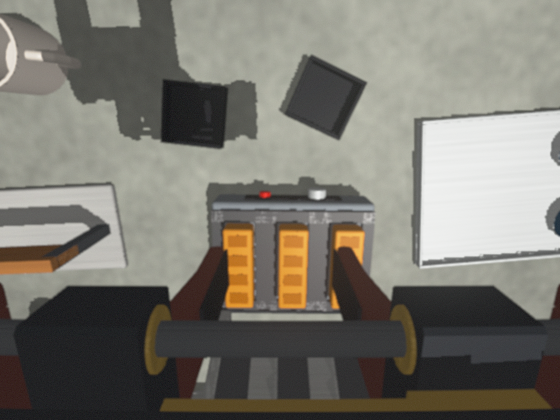

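Three bars are visible from above, at (238,264), (292,266) and (347,262), with yaw about 83.3°. Picking the +y bar first.

Call:
{"api": "send_rows", "payload": {"translation": [[1.2, 0.8, -1], [2.4, 1.6, -2], [3.5, 2.22, -3], [3.52, 2.22, -4.2], [3.52, 2.22, -5.2], [3.52, 2.22, -6], [3.52, 2.22, -6.3], [3.52, 2.22, -6.3]], "angular": [[0, 0, -0.1], [0, 0, -0.1], [0, 0, -0.1], [0, 0, -0.1], [0, 0, -0.1], [0, 0, -0.1], [0, 0, -0.1], [0, 0, -0.1]], "claw": [0.45, 0.45, 0.45, 0.45, 0.45, 0.45, 0.45, 0.45]}}

```text
t: 26.82
tcp_pos: [0.5508, 0.0853, 0.132]
ee_rot: [[-0.993, 0.121, -0.007], [0.121, 0.993, -0.0], [0.006, -0.001, -1.0]]
wrist_force: [-0.6, 0.1, 0.6]
grip_width: 0.0482
```

```bash
python3 - <<'E'
from h import *
st=get_state();print(st['t'],np.round(st['tcp_pos'],4),st['grip_width'],np.round(st['ee_rot'],3).tolist())
s=snap('wrist','w10')
E
```

```text
26.8167 [0.5508 0.0853 0.132 ] 0.0481653351675809 [[-0.993, 0.121, -0.007], [0.121, 0.993, -0.0], [0.006, -0.001, -1.0]]
```

View pics/w10.png

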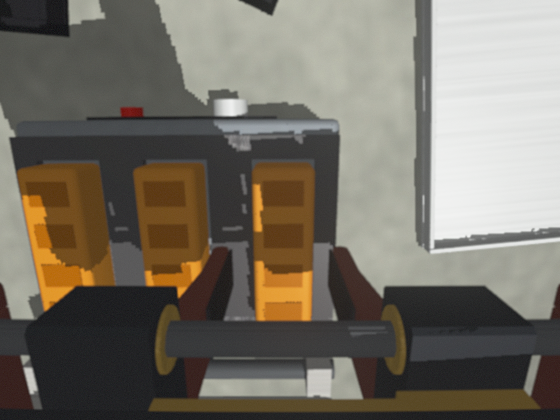

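Call:
{"api": "send_rows", "payload": {"translation": [[0, 0, -0.5], [0, 0, -1], [0, 0, -1.25], [0, 0, -1.25], [0, 0, -1.25]], "angular": [[0, 0, 0], [0, 0, 0], [0, 0, 0], [0, 0, 0], [0, 0, 0]], "claw": [0.45, 0.45, 0.45, 0.45, 0.45]}}

```text
t: 27.28
tcp_pos: [0.5541, 0.0851, 0.0987]
ee_rot: [[-0.993, 0.121, 0.002], [0.121, 0.993, -0.0], [-0.002, 0.0, -1.0]]
wrist_force: [-0.3, -0.2, 0.0]
grip_width: 0.0484
```

Call:
{"api": "send_rows", "payload": {"translation": [[0, 0, 0], [0, 0, 0], [0, 0, 0], [0, 0, 0], [0, 0, 0]], "angular": [[0, 0, 0], [0, 0, 0], [0, 0, 0], [0, 0, 0], [0, 0, 0]], "claw": [0.6, 0.8, 0.8, 0.8, 0.8], "newtons": 22}}

```text
t: 27.7
tcp_pos: [0.5542, 0.0853, 0.0984]
ee_rot: [[-0.993, 0.12, 0.002], [0.12, 0.993, 0.0], [-0.002, 0.0, -1.0]]
wrist_force: [-0.3, 0.2, 6.9]
grip_width: 0.0336
```

Call:
{"api": "send_rows", "payload": {"translation": [[0, 0, 0.3], [0, 0, 0.8], [0, 0, 1.5], [0, 0, 2.4], [0, 0, 2.8], [0, 0, 2.8]], "angular": [[0, 0, 0], [0, 0, 0], [0, 0, 0], [0, 0, 0], [0, 0, 0], [0, 0, 0]], "claw": [0.8, 0.8, 0.8, 0.8, 0.8, 0.8]}}

```text
t: 28.2
tcp_pos: [0.5555, 0.0853, 0.1849]
ee_rot: [[-0.993, 0.12, 0.006], [0.12, 0.993, 0.0], [-0.006, 0.001, -1.0]]
wrist_force: [0.3, 0.0, 0.1]
grip_width: 0.0337
```

Call:
{"api": "send_rows", "payload": {"translation": [[-0.3, 0.7, 0], [-0.8, 1.8, 0], [-1.3, 3, 0], [-1.7, 4.2, 0], [-1.92, 5, 0], [-1.92, 5.26, 0], [-1.92, 5.26, 0]], "angular": [[0, 0, 0.3], [0, 0, 0.6], [0, 0, 1], [0, 0, 1], [0, 0, 1], [0, 0, 1], [0, 0, 1]], "claw": [0.8, 0.8, 0.8, 0.8, 0.8, 0.8, 0.8]}}

```text
t: 28.78
tcp_pos: [0.495, 0.2446, 0.1806]
ee_rot: [[-1.0, 0.013, -0.001], [0.013, 1.0, -0.0], [0.001, -0.0, -1.0]]
wrist_force: [0.0, -0.4, -0.6]
grip_width: 0.0336
```

```bash
python3 - <<'E'
from h import *
st=get_state();print(st['t'],np.round(st['tcp_pos'],4),st['grip_width'],np.round(st['ee_rot'],3).tolist())
import tray;tray.tray()
snap('wrist','w11')
E
```

```text
28.7833 [0.495  0.2446 0.1806] 0.03359928868781742 [[-1.0, 0.013, -0.001], [0.013, 1.0, -0.0], [0.001, -0.0, -1.0]]
scene 0.62 225 [0.5   0.337] [0.285 0.203] 88.5 x [0.397 0.602] y [0.197 0.479]
```

View pics/w11.png

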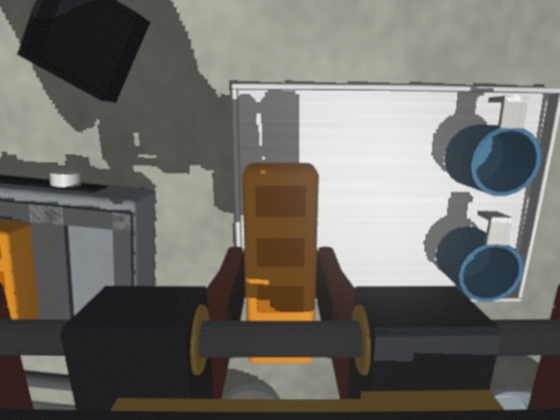

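Call:
{"api": "send_rows", "payload": {"translation": [[0, 0, -1], [0, 0, -2], [0, 0, -3], [0, 0, -3.8], [0, 0, -4.3], [0, 0, -4.5], [0, 0, -4.5], [0, 0, -4.5]], "angular": [[0, 0, 0], [0, 0, 0], [0, 0, 0], [0, 0, 0], [0, 0, 0], [0, 0, 0], [0, 0, 0], [0, 0, 0]], "claw": [0.8, 0.8, 0.8, 0.8, 0.8, 0.8, 0.8, 0.8]}}

```text
t: 29.7
tcp_pos: [0.4964, 0.2425, 0.0467]
ee_rot: [[-1.0, 0.017, 0.0], [0.017, 1.0, -0.0], [-0.0, -0.0, -1.0]]
wrist_force: [0.3, -0.0, 0.2]
grip_width: 0.0341
```

Call:
{"api": "send_rows", "payload": {"translation": [[0, 0, -0.05], [0, 0, -0.1], [0, 0, -0.1]], "angular": [[0, 0, 0], [0, 0, 0], [0, 0, 0]], "claw": [0.8, 0.8, 0.8]}}

```text
t: 29.95
tcp_pos: [0.4964, 0.2432, 0.0441]
ee_rot: [[-1.0, 0.016, 0.002], [0.016, 1.0, 0.0], [-0.002, 0.0, -1.0]]
wrist_force: [0.2, 0.8, -0.9]
grip_width: 0.0337
```

Call:
{"api": "send_rows", "payload": {"translation": [[0, 0, -0.05], [0, 0, -0.1], [0, 0, -0.1]], "angular": [[0, 0, 0], [0, 0, 0], [0, 0, 0]], "claw": [0.8, 0.8, 0.8]}}

```text
t: 30.2
tcp_pos: [0.4961, 0.2432, 0.0405]
ee_rot: [[-1.0, 0.016, 0.001], [0.016, 1.0, 0.0], [-0.001, 0.0, -1.0]]
wrist_force: [0.6, -0.5, 0.4]
grip_width: 0.0338
```

Call:
{"api": "send_rows", "payload": {"translation": [[0, 0, -0.03], [0, 0, -0.05], [0, 0, -0.05], [0, 0, -0.05], [0, 0, 0.5], [0, 0, 1.5], [0, 0, 2.8], [0, 0, 4]], "angular": [[0, 0, 0], [0, 0, 0], [0, 0, 0], [0, 0, 0], [0, 0, 0], [0, 0, 0], [0, 0, 0], [0, 0, 0]], "claw": [0.8, 0.52, 0.52, 0.52, 0.52, 0.52, 0.45, 0.45]}}

```text
t: 30.87
tcp_pos: [0.4951, 0.2428, 0.1612]
ee_rot: [[-1.0, 0.016, -0.002], [0.016, 1.0, -0.001], [0.002, -0.001, -1.0]]
wrist_force: [1.2, 0.3, -0.4]
grip_width: 0.0478
```

```bash
python3 - <<'E'
from h import *
st=get_state();print(st['t'],np.round(st['tcp_pos'],4),st['grip_width'],np.round(st['ee_rot'],3).tolist())
s=snap('wrist','w12');w=cloud(s)
for d in finder.trace('wrist','waffle1'):
    p=w[d['pixels']];p=p[~np.isnan(p).any(1)];t=p
    r=cv2.minAreaRect(t[:,:2].astype(np.float32));print(round(d['conf'],2),np.round(px(d['centre'])),np.round(r[0],4),np.round(r[1],3),round(r[2],1),np.median(t[:,2]))
E
```

```text
30.8667 [0.4951 0.2428 0.1612] 0.04782998706535955 [[-1.0, 0.016, -0.002], [0.016, 1.0, -0.001], [0.002, -0.001, -1.0]]
0.92 [280. 206.] [0.5    0.2429] [0.112 0.038] 0.1 0.0317264482237119
0.69 [  9. 273.] [0.4937 0.0854] [0.054 0.17 ] 38.3 0.07046367942453635
```

View pics/w12.png

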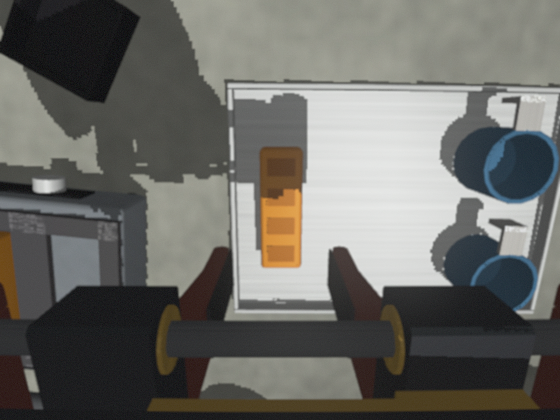

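The first bar lies flat in the tray at (280,206) in the wrist view, its top at z≈0.032. Going to the middle bar.

Call:
{"api": "send_rows", "payload": {"translation": [[0.2, -1, 0.3], [0.5, -2.3, 0.5], [0.8, -3.6, 0.5], [1.1, -4.9, 0.5], [1.4, -6.2, 0.5], [1.7, -7.36, 0.2], [1.7, -7.36, -0.4], [1.7, -7.36, -0.8]], "angular": [[0, 0, -0.3], [0, 0, -0.6], [0, 0, -1], [0, 0, -1], [0, 0, -1], [0, 0, -1], [0, 0, -1], [0, 0, -1]], "claw": [0.45, 0.45, 0.45, 0.45, 0.45, 0.45, 0.45, 0.45]}}

```text
t: 31.63
tcp_pos: [0.5469, 0.0198, 0.1347]
ee_rot: [[-0.992, 0.124, -0.001], [0.124, 0.992, -0.0], [0.0, -0.0, -1.0]]
wrist_force: [-1.1, 1.0, 0.1]
grip_width: 0.0485
```

```bash
cat > wa.py <<'E'
from h import *
import sys
st=get_state();print(st['t'],np.round(st['tcp_pos'],4),st['grip_width'],np.round(st['ee_rot'],3).tolist())
s=snap('wrist',sys.argv[1]);w=cloud(s)
for d in finder.trace('wrist','waffle1'):
    p=w[d['pixels']];p=p[~np.isnan(p).any(1)];t=p[(p[:,2]>.083)&(p[:,2]<.1)]
    if len(t)<20: continue
    r=cv2.minAreaRect(t[:,:2].astype(np.float32));print(round(d['conf'],2),np.round(px(d['centre'])),np.round(r[0],4),np.round(r[1],3),round(r[2],1))
    c,_=None,None
    k=np.polyfit(t[:,0],t[:,1],1);print('mid y at x=.545:',round(np.polyval(k,.545),4),'slope',round(k[0],3))
E
python3 wa.py w13
```

```text
31.6333 [0.5469 0.0198 0.1347] 0.04853863883238458 [[-0.992, 0.124, -0.001], [0.124, 0.992, -0.0], [0.0, -0.0, -1.0]]
0.8 [175. 216.] [ 0.5279 -0.04  ] [0.034 0.08 ] 83.6
mid y at x=.545: -0.0415 slope -0.12
0.8 [284. 235.] [0.544  0.0223] [0.034 0.098] 83.2
mid y at x=.545: 0.0222 slope -0.105
```

View pics/w13.png

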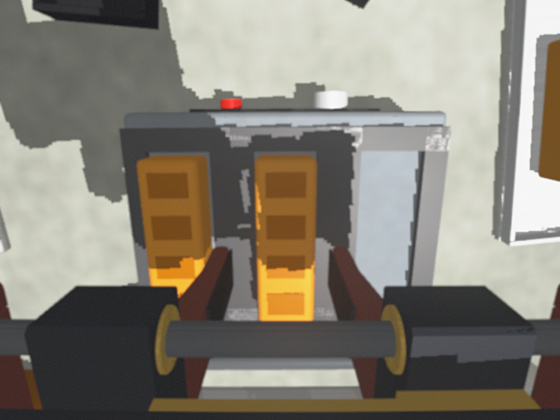

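Call:
{"api": "send_rows", "payload": {"translation": [[-0.07, 0.07, -0.5], [-0.07, 0.07, -1], [-0.07, 0.07, -1.3], [-0.07, 0.07, -1.3], [-0.07, 0.07, -1.3]], "angular": [[0, 0, 0], [0, 0, 0], [0, 0, 0], [0, 0, 0], [0, 0, 0]], "claw": [0.45, 0.45, 0.45, 0.45, 0.45]}}

```text
t: 32.15
tcp_pos: [0.5445, 0.0247, 0.0972]
ee_rot: [[-0.993, 0.12, -0.001], [0.12, 0.993, -0.0], [0.001, -0.0, -1.0]]
wrist_force: [0.6, -0.3, 0.4]
grip_width: 0.0484
```

Call:
{"api": "send_rows", "payload": {"translation": [[0, 0, 0], [0, 0, 0], [0, 0, 0], [0, 0, 0], [0, 0, 0]], "angular": [[0, 0, 0], [0, 0, 0], [0, 0, 0], [0, 0, 0], [0, 0, 0]], "claw": [0.6, 0.8, 0.8, 0.8, 0.8], "newtons": 22}}

```text
t: 32.57
tcp_pos: [0.5454, 0.0243, 0.0981]
ee_rot: [[-0.993, 0.12, 0.002], [0.12, 0.993, -0.0], [-0.002, 0.0, -1.0]]
wrist_force: [-0.2, -0.1, 6.3]
grip_width: 0.0339
```

Call:
{"api": "send_rows", "payload": {"translation": [[0, 0, 0.3], [0, 0, 0.8], [0, 0, 1.5], [0, 0, 2.4], [0, 0, 2.8], [0, 0, 2.8]], "angular": [[0, 0, 0], [0, 0, 0], [0, 0, 0], [0, 0, 0], [0, 0, 0], [0, 0, 0]], "claw": [0.8, 0.8, 0.8, 0.8, 0.8, 0.8]}}

```text
t: 33.07
tcp_pos: [0.5467, 0.0242, 0.1847]
ee_rot: [[-0.993, 0.12, 0.006], [0.12, 0.993, -0.001], [-0.006, 0.0, -1.0]]
wrist_force: [1.1, 0.0, -0.5]
grip_width: 0.0344
```

```bash
python3 - <<'E'
from h import *
st=get_state();print(st['t'],np.round(st['tcp_pos'],4),st['grip_width'],np.round(st['ee_rot'],3).tolist())
import tray;tray.tray()
snap('scene','scene14')
E
```

```text
33.0667 [0.5467 0.0242 0.1847] 0.034364248324085196 [[-0.993, 0.12, 0.006], [0.12, 0.993, -0.001], [-0.006, 0.0, -1.0]]
scene 0.78 194 [0.501 0.337] [0.203 0.282] 0.3 x [0.4   0.602] y [0.198 0.478]
side 0.98 224 [0.498 0.336] [0.285 0.2  ] 88.4 x [0.395 0.597] y [0.195 0.478]
```

View pics/scene14.png

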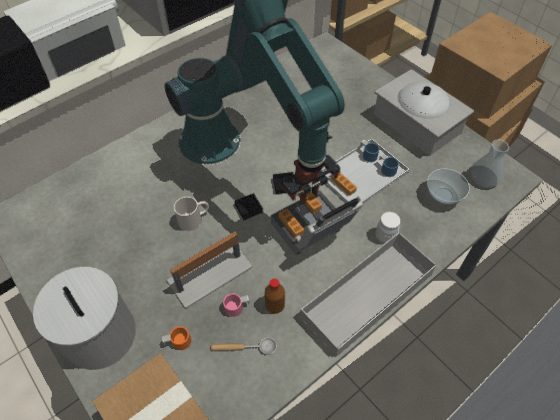

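Call:
{"api": "send_rows", "payload": {"translation": [[-0.3, 0.7, 0], [-0.6, 2, 0], [-0.9, 3.3, 0], [-1.2, 4.6, 0], [-1.5, 5.9, 0], [-1.62, 7.2, 0], [-1.62, 8.4, 0], [-1.62, 9.1, 0]], "angular": [[0, 0, 0.3], [0, 0, 0.6], [0, 0, 1], [0, 0, 1], [0, 0, 1], [0, 0, 1], [0, 0, 1], [0, 0, 1]], "claw": [0.8, 0.8, 0.8, 0.8, 0.8, 0.8, 0.8, 0.8]}}

```text
t: 33.98
tcp_pos: [0.4948, 0.3007, 0.1801]
ee_rot: [[-1.0, 0.014, -0.002], [0.014, 1.0, 0.0], [0.002, 0.0, -1.0]]
wrist_force: [0.8, -0.5, -0.5]
grip_width: 0.0339
```

Call:
{"api": "send_rows", "payload": {"translation": [[0, 0, -0.5], [0, 0, -1.2], [0, 0, -2], [0, 0, -2.5], [0, 0, -2.5], [0, 0, -2.5]], "angular": [[0, 0, 0], [0, 0, 0], [0, 0, 0], [0, 0, 0], [0, 0, 0], [0, 0, 0]], "claw": [0.8, 0.8, 0.8, 0.8, 0.8, 0.8]}}

```text
t: 34.48
tcp_pos: [0.4948, 0.2968, 0.1047]
ee_rot: [[-1.0, 0.016, -0.004], [0.016, 1.0, -0.002], [0.004, -0.002, -1.0]]
wrist_force: [-0.1, -0.5, -1.0]
grip_width: 0.0336
```

```bash
python3 - <<'E'
from h import *
st=get_state();print(st['t'],np.round(st['tcp_pos'],4),st['grip_width'],np.round(st['ee_rot'],3).tolist())
snap('wrist','w15')
E
```

```text
34.4833 [0.4948 0.2968 0.1047] 0.03359854059325995 [[-1.0, 0.016, -0.004], [0.016, 1.0, -0.002], [0.004, -0.002, -1.0]]
```

View pics/w15.png

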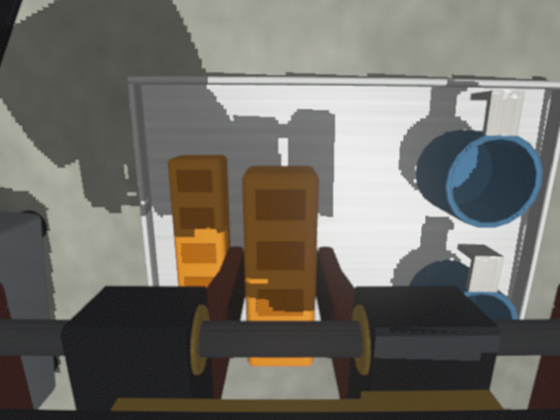

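Call:
{"api": "send_rows", "payload": {"translation": [[0, 0, -0.6], [0, 0, -1.2], [0, 0, -1.7], [0, 0, -2], [0, 0, -2.05], [0, 0, -2.05]], "angular": [[0, 0, 0], [0, 0, 0], [0, 0, 0], [0, 0, 0], [0, 0, 0], [0, 0, 0]], "claw": [0.8, 0.8, 0.8, 0.8, 0.8, 0.8]}}

```text
t: 35.03
tcp_pos: [0.4964, 0.2974, 0.0452]
ee_rot: [[-1.0, 0.016, 0.0], [0.016, 1.0, -0.0], [-0.0, -0.0, -1.0]]
wrist_force: [-0.1, 0.1, -0.2]
grip_width: 0.0336
```

Call:
{"api": "send_rows", "payload": {"translation": [[0, 0, 0], [0, 0, -0.05], [0, 0, -0.05]], "angular": [[0, 0, 0], [0, 0, 0], [0, 0, 0]], "claw": [0.8, 0.8, 0.8]}}

```text
t: 35.28
tcp_pos: [0.4967, 0.2976, 0.0441]
ee_rot: [[-1.0, 0.016, 0.001], [0.016, 1.0, 0.001], [-0.001, 0.001, -1.0]]
wrist_force: [0.9, 0.2, -0.2]
grip_width: 0.0342
```

Call:
{"api": "send_rows", "payload": {"translation": [[0, 0, -0.07], [0, 0, -0.14], [0, 0, -0.14], [0, 0, -0.14]], "angular": [[0, 0, 0], [0, 0, 0], [0, 0, 0], [0, 0, 0]], "claw": [0.8, 0.8, 0.8, 0.8]}}

```text
t: 35.62
tcp_pos: [0.4966, 0.2976, 0.04]
ee_rot: [[-1.0, 0.016, 0.001], [0.016, 1.0, 0.0], [-0.001, 0.0, -1.0]]
wrist_force: [-0.8, 0.1, 6.9]
grip_width: 0.0337
```

Call:
{"api": "send_rows", "payload": {"translation": [[0, 0, 0], [0, 0, 0], [0, 0, 0], [0, 0, 0], [0, 0, 0.5], [0, 0, 1.5], [0, 0, 2.8], [0, 0, 4]], "angular": [[0, 0, 0], [0, 0, 0], [0, 0, 0], [0, 0, 0], [0, 0, 0], [0, 0, 0], [0, 0, 0], [0, 0, 0]], "claw": [0.53, 0.53, 0.53, 0.53, 0.53, 0.53, 0.45, 0.45]}}

```text
t: 36.28
tcp_pos: [0.4954, 0.297, 0.1599]
ee_rot: [[-1.0, 0.016, -0.002], [0.016, 1.0, -0.001], [0.002, -0.001, -1.0]]
wrist_force: [0.5, 0.6, 0.8]
grip_width: 0.0482
```

Call:
{"api": "send_rows", "payload": {"translation": [[0.2, -1, 0.3], [0.4, -2.3, 0.5], [0.7, -3.7, 0.5], [0.9, -5.1, 0.5], [1.1, -6.5, 0.5], [1.3, -7.9, 0.5], [1.4, -9.3, 0.5], [1.4, -10.6, 0.5]], "angular": [[0, 0, -0.3], [0, 0, -0.6], [0, 0, -1], [0, 0, -1], [0, 0, -1], [0, 0, -1], [0, 0, -1], [0, 0, -1]], "claw": [0.45, 0.45, 0.45, 0.45, 0.45, 0.45, 0.45, 0.45]}}

```text
t: 36.95
tcp_pos: [0.5385, -0.0214, 0.1742]
ee_rot: [[-0.993, 0.12, 0.001], [0.12, 0.993, -0.0], [-0.001, -0.0, -1.0]]
wrist_force: [0.5, 0.5, -0.8]
grip_width: 0.0483
```

Call:
{"api": "send_rows", "payload": {"translation": [[0, -0.68, -0.5], [0, -0.68, -1], [0, -0.68, -1.4], [0, -0.68, -1.4], [0, -0.68, -1.4]], "angular": [[0, 0, 0], [0, 0, 0], [0, 0, 0], [0, 0, 0], [0, 0, 0]], "claw": [0.45, 0.45, 0.45, 0.45, 0.45]}}

```text
t: 37.37
tcp_pos: [0.5374, -0.0397, 0.1315]
ee_rot: [[-0.993, 0.121, -0.002], [0.121, 0.993, 0.0], [0.002, 0.0, -1.0]]
wrist_force: [0.3, 0.2, 0.6]
grip_width: 0.0482
```

```bash
python3 wa.py w16; python3 - <<'E'
from h import *
snap('scene','scene16')
E
```

```text
37.3667 [ 0.5374 -0.0397  0.1315] 0.04819080066985297 [[-0.993, 0.121, -0.002], [0.121, 0.993, 0.0], [0.002, 0.0, -1.0]]
0.87 [278. 237.] [ 0.534 -0.041] [0.034 0.093] 83.1
mid y at x=.545: -0.0421 slope -0.104
```

View pics/w16.png

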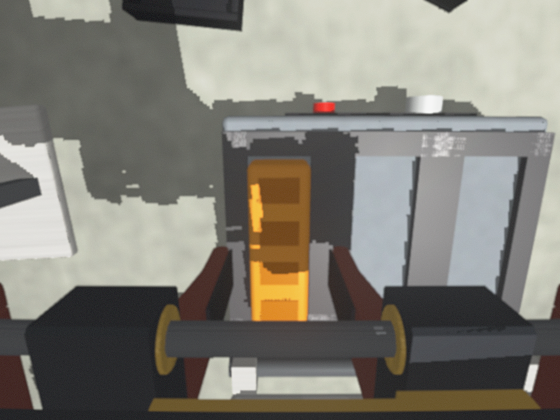

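View pics/scene16.png

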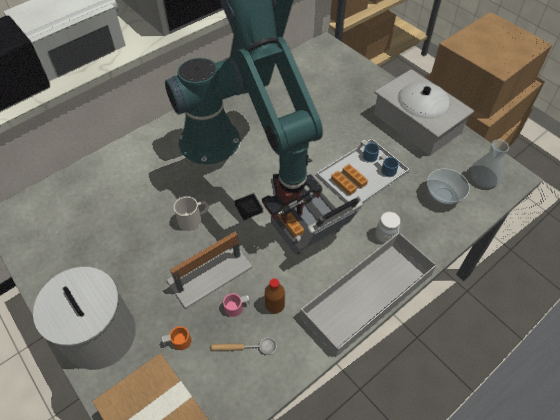

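Two bars are in the tray, side by side at (344,181) and (355,176). The third is centred between the fingers; grasping it.

Call:
{"api": "send_rows", "payload": {"translation": [[0, -0.05, -0.5], [0, -0.05, -1], [0, -0.05, -1.2], [0, -0.05, -1.2], [0, -0.05, -1.2]], "angular": [[0, 0, 0], [0, 0, 0], [0, 0, 0], [0, 0, 0], [0, 0, 0]], "claw": [0.45, 0.45, 0.45, 0.45, 0.45]}}

```text
t: 37.93
tcp_pos: [0.5382, -0.041, 0.0965]
ee_rot: [[-0.993, 0.12, 0.0], [0.12, 0.993, -0.0], [-0.0, -0.0, -1.0]]
wrist_force: [0.4, 0.1, -0.4]
grip_width: 0.0479
```

Call:
{"api": "send_rows", "payload": {"translation": [[0, 0, 0], [0, 0, 0], [0, 0, 0], [0, 0, 0], [0, 0, 0]], "angular": [[0, 0, 0], [0, 0, 0], [0, 0, 0], [0, 0, 0], [0, 0, 0]], "claw": [0.6, 0.8, 0.8, 0.8, 0.8], "newtons": 22}}

```text
t: 38.35
tcp_pos: [0.5387, -0.0413, 0.0969]
ee_rot: [[-0.993, 0.12, 0.001], [0.12, 0.993, -0.0], [-0.001, -0.0, -1.0]]
wrist_force: [-0.2, 0.8, 6.9]
grip_width: 0.0339
```

Call:
{"api": "send_rows", "payload": {"translation": [[0, 0, 0.3], [0, 0, 0.8], [0, 0, 1.5], [0, 0, 2.4], [0, 0, 2.8], [0, 0, 2.8]], "angular": [[0, 0, 0], [0, 0, 0], [0, 0, 0], [0, 0, 0], [0, 0, 0], [0, 0, 0]], "claw": [0.8, 0.8, 0.8, 0.8, 0.8, 0.8]}}

```text
t: 38.85
tcp_pos: [0.5401, -0.0417, 0.1835]
ee_rot: [[-0.993, 0.12, 0.006], [0.12, 0.993, -0.001], [-0.006, -0.001, -1.0]]
wrist_force: [0.1, -0.1, 0.2]
grip_width: 0.0339
```

Call:
{"api": "send_rows", "payload": {"translation": [[-0.2, 0.7, 0], [-0.5, 2, 0], [-0.8, 3.3, 0], [-1.1, 4.6, 0], [-1.35, 5.9, 0], [-1.35, 7.2, 0], [-1.35, 8.5, 0], [-1.35, 9.8, 0]], "angular": [[0, 0, 0.3], [0, 0, 0.6], [0, 0, 1], [0, 0, 1], [0, 0, 1], [0, 0, 1], [0, 0, 1], [0, 0, 1]], "claw": [0.8, 0.8, 0.8, 0.8, 0.8, 0.8, 0.8, 0.8]}}

```text
t: 39.52
tcp_pos: [0.4964, 0.2543, 0.1793]
ee_rot: [[-1.0, 0.016, -0.001], [0.016, 1.0, -0.001], [0.001, -0.001, -1.0]]
wrist_force: [1.5, -0.6, -0.9]
grip_width: 0.0338
```

```bash
python3 - <<'E'
from h import *
st=get_state();print(st['t'],np.round(st['tcp_pos'],4),st['grip_width'],np.round(st['ee_rot'],3).tolist())
import tray;tray.tray()
snap('scene','scene17')
E
```

```text
39.5167 [0.4964 0.2543 0.1793] 0.03375464049266542 [[-1.0, 0.016, -0.001], [0.016, 1.0, -0.001], [0.001, -0.001, -1.0]]
scene 0.92 229 [0.499 0.337] [0.284 0.201] 88.6 x [0.397 0.601] y [0.197 0.478]
scene 0.16 160 [0.496 0.241] [0.038 0.106] 89.9 x [0.45  0.548] y [0.223 0.26 ]
side 0.59 266 [0.497 0.335] [0.28  0.202] 88.3 x [0.395 0.598] y [0.195 0.476]
```

View pics/scene17.png

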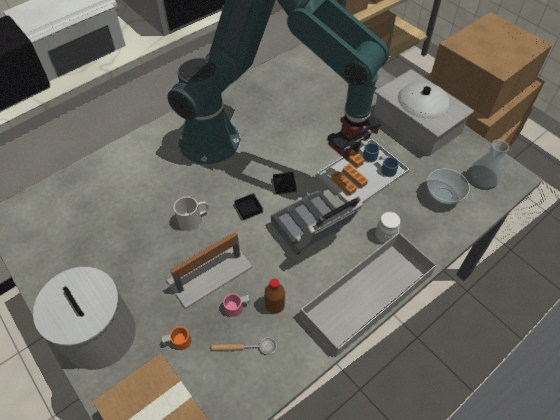

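Call:
{"api": "send_rows", "payload": {"translation": [[0, 1.2, 0], [0, 2.2, 0], [0, 2.9, -0.3], [0, 3.27, -1], [0, 3.27, -1.8], [0, 3.27, -2.2], [0, 3.27, -2.2], [0, 3.27, -2.2]], "angular": [[0, 0, 0], [0, 0, 0], [0, 0, 0], [0, 0, 0], [0, 0, 0], [0, 0, 0], [0, 0, 0], [0, 0, 0]], "claw": [0.8, 0.8, 0.8, 0.8, 0.8, 0.8, 0.8, 0.8]}}

```text
t: 40.43
tcp_pos: [0.4973, 0.3491, 0.1135]
ee_rot: [[-1.0, 0.018, -0.002], [0.018, 1.0, -0.002], [0.002, -0.002, -1.0]]
wrist_force: [0.4, -0.1, 0.4]
grip_width: 0.0337
```

```bash
python3 - <<'E'
from h import *
st=get_state();print(st['t'],np.round(st['tcp_pos'],4),st['grip_width'],np.round(st['ee_rot'],3).tolist())
s=snap('wrist','w18');w=cloud(s)
for n in ['cup1','waffle1']:
  for d in finder.trace('wrist',n):
    p=w[d['pixels']];p=p[~np.isnan(p).any(1)];t=p[(p[:,2]>.02)&(p[:,2]<.06)]
    if len(t)<30: continue
    print(n,round(d['conf'],2),np.round(px(d['centre'])),np.percentile(t[:,:2],[2,98],axis=0).round(4).tolist())
E
```

```text
40.4333 [0.4973 0.3491 0.1135] 0.03372801311364656 [[-1.0, 0.018, -0.002], [0.018, 1.0, -0.002], [0.002, -0.002, -1.0]]
cup1 0.89 [396. 162.] [[0.4102, 0.3907], [0.4827, 0.4426]]
cup1 0.8 [384. 266.] [[0.5031, 0.3984], [0.5348, 0.4303]]
waffle1 0.79 [202. 211.] [[0.4477, 0.2813], [0.5331, 0.3139]]
waffle1 0.56 [130. 218.] [[0.4457, 0.227], [0.5345, 0.2595]]
```

View pics/w18.png

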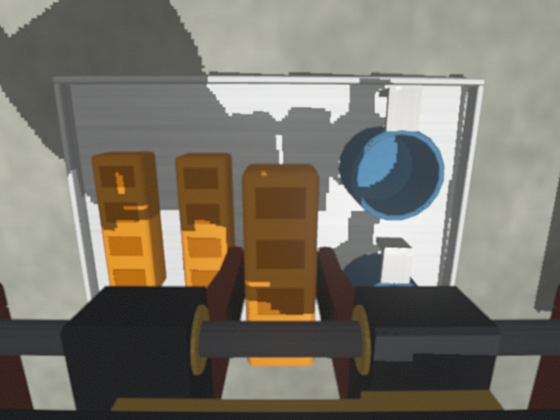

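Call:
{"api": "send_rows", "payload": {"translation": [[0, 0.06, -0.6], [0, 0.06, -1.2], [0, 0.06, -1.8], [0, 0.06, -2.2], [0, 0.06, -2.35], [0, 0.06, -2.35], [0, 0.06, -2.4], [0, 0.06, -2.4]], "angular": [[0, 0, 0], [0, 0, 0], [0, 0, 0], [0, 0, 0], [0, 0, 0], [0, 0, 0], [0, 0, 0], [0, 0, 0]], "claw": [0.8, 0.8, 0.8, 0.8, 0.8, 0.8, 0.8, 0.8]}}

```text
t: 41.25
tcp_pos: [0.4983, 0.353, 0.043]
ee_rot: [[-1.0, 0.016, 0.001], [0.016, 1.0, 0.001], [-0.001, 0.001, -1.0]]
wrist_force: [-0.4, 0.3, -1.6]
grip_width: 0.034
```

Call:
{"api": "send_rows", "payload": {"translation": [[0, 0, -0.05], [0, 0, -0.1], [0, 0, -0.1]], "angular": [[0, 0, 0], [0, 0, 0], [0, 0, 0]], "claw": [0.8, 0.8, 0.8]}}

```text
t: 41.5
tcp_pos: [0.4977, 0.3528, 0.0394]
ee_rot: [[-1.0, 0.016, 0.0], [0.016, 1.0, 0.0], [-0.0, 0.0, -1.0]]
wrist_force: [-0.7, -0.4, -0.5]
grip_width: 0.0339
```

Call:
{"api": "send_rows", "payload": {"translation": [[0, -0.03, -0.05], [0, -0.03, -0.05], [0, -0.03, -0.05], [0, -0.03, -0.05], [0, -0.03, 0.5], [0, -0.03, 1.5], [0, -0.03, 2.8], [0, -0.03, 4.1]], "angular": [[0, 0, 0], [0, 0, 0], [0, 0, 0], [0, 0, 0], [0, 0, 0], [0, 0, 0], [0, 0, 0], [0, 0, 0]], "claw": [0.8, 0.555, 0.555, 0.555, 0.555, 0.555, 0.55, 0.55]}}

```text
t: 42.17
tcp_pos: [0.4966, 0.3512, 0.1624]
ee_rot: [[-1.0, 0.016, -0.003], [0.016, 1.0, -0.002], [0.003, -0.002, -1.0]]
wrist_force: [0.1, 0.5, -0.1]
grip_width: 0.0395
```

```bash
python3 - <<'E'
from h import *
st=get_state();print(st['t'],np.round(st['tcp_pos'],4),st['grip_width'],np.round(st['ee_rot'],3).tolist())
s=snap('wrist','w19');w=cloud(s)
for n in ['cup1','waffle1']:
  for d in finder.trace('wrist',n):
    p=w[d['pixels']];p=p[~np.isnan(p).any(1)];t=p[(p[:,2]>.02)&(p[:,2]<.06)]
    if len(t)<30: continue
    print(n,round(d['conf'],2),np.round(px(d['centre'])),np.percentile(t[:,:2],[2,98],axis=0).round(4).tolist(),np.median(t[:,2]))
E
```

```text
42.1667 [0.4966 0.3512 0.1624] 0.03950019211399304 [[-1.0, 0.016, -0.003], [0.016, 1.0, -0.002], [0.003, -0.002, -1.0]]
cup1 0.95 [372. 259.] [[0.5031, 0.4016], [0.5624, 0.4437]] 0.050830804352719305
cup1 0.6 [371. 154.] [[0.4106, 0.3908], [0.4829, 0.4424]] 0.0508094208424385
waffle1 0.94 [151. 207.] [[0.446, 0.2267], [0.5408, 0.2595]] 0.031723929721790445
waffle1 0.66 [283. 206.] [[0.4476, 0.3356], [0.5431, 0.3676]] 0.031764591054262686
waffle1 0.65 [214. 202.] [[0.448, 0.2808], [0.5399, 0.3138]] 0.031742199308979285
```

View pics/w19.png

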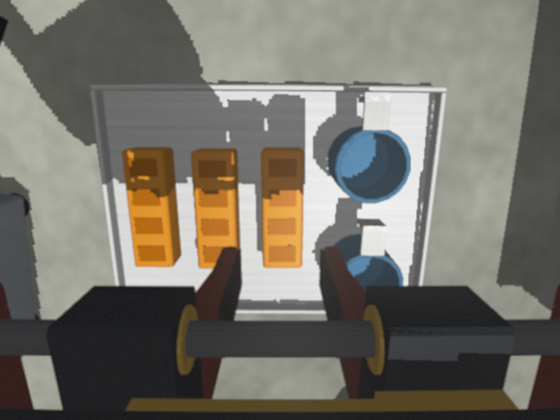

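All three bars lie flat at (151,207), (214,205) and (283,206), clear of both cups. Next is the lid: go above the open handle with the jaws turned.

Call:
{"api": "send_rows", "payload": {"translation": [[0, -0.5, 1], [0.3, -1.5, 2.3], [0.7, -2.5, 3.6], [1.2, -3.6, 4.9], [2, -4.8, 6], [3, -6, 6.8], [4, -7, 6.8], [5, -8, 6.8]], "angular": [[0, 0, -1.1], [0, 0, -2.2], [0, 0, -3.3], [0, 0, -4.4], [0, 0, -5.5], [0, 0, -6.6], [0, 0, -7.7], [0, 0, -8.8]], "claw": [0.6, 0.6, 0.6, 0.6, 0.6, 0.6, 0.6, 0.6]}}

```text
t: 42.98
tcp_pos: [0.6167, 0.1449, 0.3594]
ee_rot: [[-0.588, 0.809, 0.001], [0.809, 0.588, 0.0], [-0.001, 0.001, -1.0]]
wrist_force: [0.3, 0.9, 0.8]
grip_width: 0.0351
```

Call:
{"api": "send_rows", "payload": {"translation": [[0.5, -1, 0], [1, -2.2, 0], [1.4, -3.3, 0], [1.4, -3.5, 0], [1.4, -3.5, 0], [1.4, -3.5, 0], [1.4, -3.5, 0], [1.4, -3.5, 0]], "angular": [[0, 0, -1.1], [0, 0, -2.2], [0, 0, -3.3], [0, 0, -4.4], [0, 0, -5.5], [0, 0, -6.6], [0, 0, -7.1], [0, 0, -7.1]], "claw": [0.6, 0.6, 0.6, 0.6, 0.6, 0.6, 0.6, 0.6]}}

```text
t: 43.65
tcp_pos: [0.6574, 0.0408, 0.3559]
ee_rot: [[0.112, 0.994, -0.003], [0.994, -0.112, 0.0], [-0.0, -0.003, -1.0]]
wrist_force: [-0.1, -0.5, 0.0]
grip_width: 0.0354
```

```bash
python3 - <<'E'
from h import *
st=get_state();print(st['t'],np.round(st['tcp_pos'],4),st['grip_width'],np.round(st['ee_rot'],3).tolist(),np.round(st['joints'],2))
s=snap('wrist','w20');w=cloud(s)
q=w.reshape(-1,3);q=q[~np.isnan(q).any(1)]
p=q[(q[:,2]>.262)&(q[:,2]<.29)&(q[:,0]>.6)&(q[:,0]<.76)&(abs(q[:,1])<.08)]
print(len(p),p.mean(0),np.percentile(p,[2,98],axis=0)) if len(p) else 0
for c in ['scene','side']:
    s=snap(c);w=cloud(s);q=w.reshape(-1,3);q=q[~np.isnan(q).any(1)]
    p=q[(q[:,2]>.255)&(q[:,2]<.285)&(q[:,0]>.6)&(q[:,0]<.76)&(abs(q[:,1])<.08)]
    if len(p): print(c,len(p),p.mean(0),np.percentile(p,[2,98],axis=0).round(3).tolist())
E
```

```text
43.65 [0.6574 0.0408 0.3559] 0.03544628358371202 [[0.112, 0.994, -0.003], [0.994, -0.112, 0.0], [-0.0, -0.003, -1.0]] [-0.04  0.38  1.21 -0.    1.56  0.07]
1785 [0.69496549 0.04856899 0.27584333] [[0.6869096  0.01459169 0.26410649]
 [0.70406407 0.07264858 0.2791378 ]]
scene 239 [0.69253479 0.0011263  0.273715  ] [[0.679, -0.062, 0.261], [0.704, 0.071, 0.281]]
side 211 [ 0.68654166 -0.00492494  0.27225572] [[0.675, -0.065, 0.256], [0.699, 0.07, 0.28]]
```

View pics/w20.png

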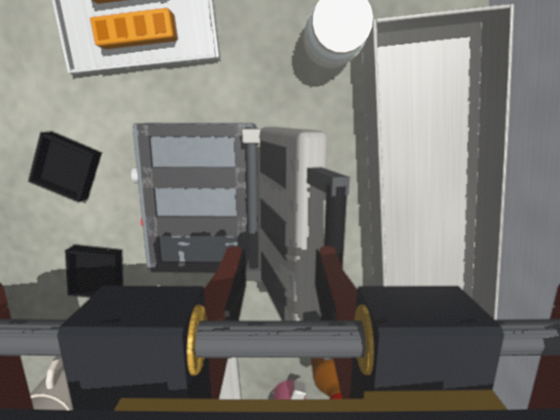

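Call:
{"api": "send_rows", "payload": {"translation": [[0.5, -0.6, 0], [1.1, -1.14, 0], [1.1, -1.14, 0], [1.1, -1.14, 0], [1.1, -1.14, 0]], "angular": [[0, 0, 0], [0, 0, 0], [0, 0, 0], [0, 0, 0], [0, 0, 0]], "claw": [0.6, 0.6, 0.6, 0.6, 0.6]}}

```text
t: 44.22
tcp_pos: [0.6905, 0.0073, 0.3576]
ee_rot: [[0.109, 0.994, -0.001], [0.994, -0.109, 0.001], [0.0, -0.001, -1.0]]
wrist_force: [0.2, 0.2, -0.0]
grip_width: 0.0352
```

Call:
{"api": "send_rows", "payload": {"translation": [[0, 0, -0.7], [0, 0, -1.5], [0, 0, -2.2], [0, 0, -2.6], [0, 0, -2.7], [0, 0, -2.7]], "angular": [[0, 0, 0], [0, 0, 0], [0, 0, 0], [0, 0, 0], [0, 0, 0], [0, 0, 0]], "claw": [0.6, 0.6, 0.6, 0.6, 0.6, 0.6]}}

```text
t: 44.72
tcp_pos: [0.6902, 0.0075, 0.2765]
ee_rot: [[0.109, 0.994, -0.002], [0.994, -0.109, 0.0], [0.0, -0.002, -1.0]]
wrist_force: [0.3, 0.0, 0.5]
grip_width: 0.0354
```

Call:
{"api": "send_rows", "payload": {"translation": [[0, 0, 0], [0, 0, 0], [0, 0, 0], [0, 0, 0], [0, 0, 0]], "angular": [[0, 0, 0], [0, 0, 0], [0, 0, 0], [0, 0, 0], [0, 0, 0]], "claw": [0.8, 1, 1, 1, 1], "newtons": 25}}

```text
t: 45.13
tcp_pos: [0.6902, 0.007, 0.2785]
ee_rot: [[0.11, 0.994, -0.001], [0.994, -0.11, 0.0], [0.0, -0.001, -1.0]]
wrist_force: [-4.8, 1.2, 4.7]
grip_width: 0.0135
```

Call:
{"api": "send_rows", "payload": {"translation": [[-0.61, 0.07, 0.2], [-1.24, 0.14, 0.35], [-1.88, 0.21, 0.42], [-2.52, 0.29, 0.43], [-3.17, 0.36, 0.38], [-3.8, 0.43, 0.27], [-4.42, 0.5, 0.09], [-4.73, 0.54, -0.01]], "angular": [[0, 0, 0], [0, 0, 0], [0, 0, 0], [0, 0, 0], [0, 0, 0], [0, 0, 0], [0, 0, 0], [0, 0, 0]], "claw": [1, 1, 1, 1, 1, 1, 1, 1]}}

```text
t: 45.8
tcp_pos: [0.5485, 0.0239, 0.2779]
ee_rot: [[0.11, 0.994, 0.003], [0.994, -0.11, 0.001], [0.001, 0.003, -1.0]]
wrist_force: [2.1, 2.8, -0.5]
grip_width: 0.0132
```

Call:
{"api": "send_rows", "payload": {"translation": [[-0.58, 0.07, -0.27], [-1.14, 0.13, -0.6], [-1.66, 0.19, -0.98], [-2.14, 0.24, -1.42], [-2.58, 0.29, -1.89], [-2.97, 0.34, -2.41], [-3.3, 0.38, -2.97], [-3.3, 0.38, -2.97]], "angular": [[0, 0, 0], [0, 0, 0], [0, 0, 0], [0, 0, 0], [0, 0, 0], [0, 0, 0], [0, 0, 0], [0, 0, 0]], "claw": [1, 1, 1, 1, 1, 1, 1, 1]}}

```text
t: 46.47
tcp_pos: [0.4487, 0.0353, 0.1856]
ee_rot: [[0.11, 0.994, -0.001], [0.994, -0.11, 0.002], [0.001, -0.001, -1.0]]
wrist_force: [1.6, 4.2, -3.8]
grip_width: 0.013
```

Call:
{"api": "send_rows", "payload": {"translation": [[-0.28, 0.03, -0.59], [-0.49, 0.05, -1.2], [-0.62, 0.07, -1.7], [-0.7, 0.07, -2.1], [-0.74, 0.08, -2.4], [-0.74, 0.08, -2.47], [-0.74, 0.08, -2.47]], "angular": [[0, 0, 0], [0, 0, 0], [0, 0, 0], [0, 0, 0], [0, 0, 0], [0, 0, 0], [0, 0, 0]], "claw": [1, 1, 1, 1, 1, 1, 1]}}

```text
t: 47.05
tcp_pos: [0.4274, 0.0375, 0.113]
ee_rot: [[0.11, 0.994, -0.002], [0.994, -0.11, 0.001], [0.001, -0.002, -1.0]]
wrist_force: [-1.3, 5.4, -0.9]
grip_width: 0.0134
```

Call:
{"api": "send_rows", "payload": {"translation": [[0, 0, -0.05], [0, 0, -0.05], [0, 0, 0], [0, 0, 0], [0, 0, 0.8], [0, 0, 2], [0, 0, 3.3], [0, 0, 4.6]], "angular": [[0, 0, 0], [0, 0, 0], [0, 0, 0], [0, 0, 0], [0, 0, 0], [0, 0, 0], [0, 0, 0], [0, 0, 0]], "claw": [1, 0.66, 0.66, 0.66, 0.66, 0.66, 0.66, 0.66]}}

```text
t: 47.72
tcp_pos: [0.4273, 0.0366, 0.2534]
ee_rot: [[0.11, 0.994, -0.001], [0.994, -0.11, -0.0], [-0.001, -0.001, -1.0]]
wrist_force: [0.4, -0.3, -0.8]
grip_width: 0.0298
```

Call:
{"api": "send_rows", "payload": {"translation": [[0, 0, 1], [0, 0, 2], [0, 0, 3], [0, 0, 3], [0, 0, 3], [0, 0, 3]], "angular": [[0, 0, 0], [0, 0, 0], [0, 0, 0], [0, 0, 0], [0, 0, 0], [0, 0, 0]], "claw": [0.66, 0.66, 0.66, 0.66, 0.66, 0.66]}}

```text
t: 48.22
tcp_pos: [0.4274, 0.0367, 0.3412]
ee_rot: [[0.11, 0.994, -0.0], [0.994, -0.11, -0.0], [-0.0, -0.0, -1.0]]
wrist_force: [-0.7, 0.5, 0.5]
grip_width: 0.0302
```

```bash
python3 - <<'E'
from h import *
import tray
st=get_state();print(st['t'],np.round(st['tcp_pos'],4),st['grip_width'])
tray.tray()
for c in ['scene','side']:
    s=snap(c,c+'21');w=cloud(s)
    q=w.reshape(-1,3);q=q[~np.isnan(q).any(1)]
    p=q[(q[:,0]>.5)&(q[:,0]<.6)&(abs(q[:,1]-.02)<.06)&(q[:,2]<.2)];k=np.linalg.lstsq(np.c_[p[:,:2],np.ones(len(p))],p[:,2],rcond=None)[0];print(c,'lid z',np.median(p[:,2]),'slope',k[:2])
    for n in ['cup1','waffle1']:
      for d in finder.trace(c,n):
        p=w[d['pixels']];p=p[~np.isnan(p).any(1)]
        if d['conf']>.3 and len(p): print(n,round(d['conf'],2),np.round(px(d['centre'])),np.median(p,0).round(3),np.percentile(p[:,2],95).round(3))
E
```

```text
48.2167 [0.4274 0.0367 0.3412] 0.030204739566882653
scene 0.68 232 [0.5   0.337] [0.283 0.204] 88.4 x [0.397 0.601] y [0.196 0.477]
side 0.92 167 [0.497 0.338] [0.284 0.2  ] 88.5 x [0.395 0.599] y [0.198 0.479]
scene lid z 0.12164694216504002 slope [-0.17827064  0.04313475]
cup1 0.83 [394. 165.] [0.551 0.419 0.034] 0.053
cup1 0.83 [235. 304.] [ 0.626 -0.341  0.027] 0.051
cup1 0.64 [371. 154.] [0.454 0.413 0.034] 0.052
cup1 0.63 [178. 341.] [ 0.608 -0.53   0.028] 0.05
waffle1 0.71 [365. 167.] [0.501 0.342 0.028] 0.035
waffle1 0.67 [345. 181.] [0.499 0.236 0.028] 0.036
waffle1 0.64 [356. 174.] [0.5   0.29  0.027] 0.034
side lid z 0.12305750054242881 slope [0.02992363 0.07802131]
cup1 0.76 [408. 336.] [ 0.616 -0.528  0.029] 0.048
cup1 0.71 [368. 276.] [ 0.633 -0.344  0.029] 0.048
cup1 0.66 [204. 148.] [0.456 0.404 0.038] 0.053
cup1 0.64 [228. 144.] [0.547 0.408 0.038] 0.053
waffle1 0.72 [319. 303.] [ 0.476 -0.358  0.012] 0.139
waffle1 0.7 [229. 174.] [0.485 0.232 0.03 ] 0.034
waffle1 0.68 [218. 158.] [0.49 0.34 0.03] 0.035
waffle1 0.6 [223. 167.] [0.491 0.285 0.03 ] 0.034
```

View pics/side21.png

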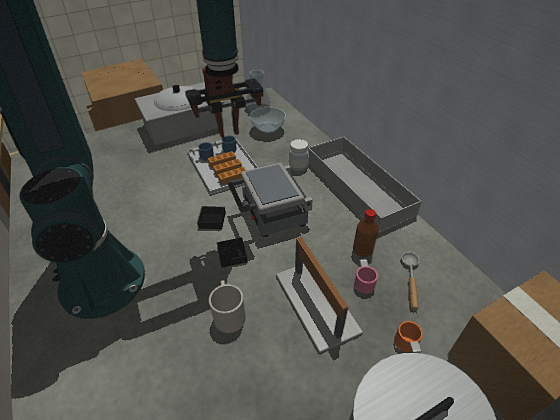

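View pics/scene21.png

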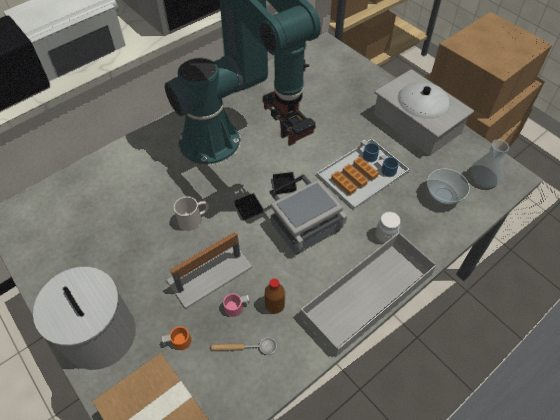

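The side and scene views show the lid shut, its top at z≈0.122 as at the start. Three bars and both blue cups are in the tray, and the bystanders are in place. Handing in.

```bash
python3 -c "
from plant import arm
print(arm.finish_job())"
```

```text
the job is handed in; nothing more can be done
None
```

I made up the serving tray and handed the job in about 48 s into the run; no verdict was reported.

- **Cups:** I lifted both blue cups off the rail and stood them upright on the tray floor. Their rims measured about 0.051–0.053 m high, as they should standing on the floor.
- **Lid opened:** I swung it back to its stop, let go, and it stayed open.
- **Waffle bars:** I lifted out all three and laid them flat, side by side and unstacked. Their tops measured about 0.032 m, with centres near y = 0.243, 0.297 and 0.352 m.
- **Lid shut:** I lowered it by the handle after the last bar was in the tray. Its top measured about 0.122 m, the same as before opening.

- **Final check:** The tray stayed near (0.498, 0.338). No bystander had visibly moved, though I judged that by eye and did not measure them again. The gripper was clear of everything.
- **One check disagreed:** The fitted tilt of the shut lid differed between the scene and side cameras. I put this down to edge points in the fit, because the lid's height matched its starting value. I did not see the tray get knocked or the grip slacken.

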